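# Set up the dry-block heater for its temperature check

## Robot

A 7-joint arm with a two-finger parallel gripper is mounted at the origin on the work surface. World frame = base frame: x ahead of the robot, y to its left, z up, the work surface at z = 0. Lengths are in mm, angles in rad, forces in N, time in s.
With the tool pointing down it reaches from about 425 to 800 mm from the base axis. Payload 8.3 kg.
Tool frame: the origin (TCP) lies at the very end of the fingers, on their centre line; the grasp point (between the pads) lies 19 mm behind it; z points along the fingers, x is the direction in which the jaws open and shut, and the axes are right-handed (so a half turn about z gives the same grasp; the last joint's range is limited). The gripper opens to 85 mm and grips with 20 to 120 N. Pads are 22 mm wide; open, the fingers measure 114 mm over their backs; the gripper's body (76 mm by 85 mm) begins 54 mm behind the grasp point. The pads swing forward as they close: fully open they stand 13 mm farther back than shut.
Start: joints at [1.21, 0.383, 0.016, 1.37, -0.006, 1.388, -0.046], TCP at [183.424, -597.46, 231.279] pointing down, gripper open.
Joint ranges: [-2.95, 2.95], [-0.25, 2.06], [-1.52, 1.56], [0.18, 2.33], [-1.44, 4.58], [0.02, 2.06], [-3.01, 3.01]. Speed limits (rad/s): [2.39, 2.39, 3.01, 3.01, 3.14, 3.14, 3.14].

## Interface

Orientations are given as a rotation vector (axis times angle).
In Python, from plant import read_state, viewer, r gives the robot as it stands.
- The arm moves only by the tool drive_tool, never from a script. Its argument "steps" is one flat list of numbers, 4 for each row, row after row: the shift along the tool's x, y, z in m, then the turn about the tool's z in degrees. In form: [tx, ty, tz, yaw, tx, ty, tz, yaw, ...]. A call has exactly 8 rows; each row is the pose to reach, as a shift and turn from the pose commanded when the call began, along the tool's axes at that moment; what a row does not reach only later rows make up. A row lasts 1/12 s, in which the tool goes at most 41.7 mm and 7.16 degrees, less where a joint would pass 70% of its speed; a pose out of reach is approached as far as the arm can. A call with a gripper value outside its range is refused whole. "gripper" is the finger opening in m, from 0 to 0.0854, set as the call begins (left out, the last holds). The fingers move at their own pace and stop on an object; "squeeze" is the grip in N (left out, the last holds). Time passes only in rows, so rows that repeat a pose let the fingers close, or fill a call up. It gives the time, the measured TCP pose, the force and the opening at its end, in the units of the state.
- read_state(): the state, without advancing time (a new reading comes with each control period).
- viewer.get_image(name): name is "scene" or "top"; returns (picture, depth): 480x640x3 uint8, blue, green, red; 480x640 float32, mm along the optical axis (not along the pixel's ray), 0 where there is no reading.
- viewer.camera_info(name): a dict with "camera_matrix" (3x3 intrinsics, pixels), "rvec" (rotation vector, rad) and "tvec" (3), from world to camera coordinates, as OpenCV has them. Camera axes: x right, y down, z forward; pixel columns grow to the right and rows downward; lengths in mm; the calibration is good to about 2 mm. A picture is of the moment at which its call begins. camera_info takes no time and is no camera call.
- r.hand_in(): hands the job in, once; it reports no verdict.
The state is a dict: "t": time; "joint_positions": joint angles; "dq": joint speeds; "joint_torque": joint torques, N m; "tool_pos": TCP position; "ee_rot": TCP orientation; "wrist_force": force on the tool from outside, world axes, zero at the start; "wrist_torque": the same for the moment, N m; "gripper_width": opening from 0.0 (shut) to 1.0 (fully open).
Only numpy, scipy, OpenCV 4.12 (cv2) and the standard library are available. Lean on these libraries where they do the work, as an engineer would, in place of code of your own. Each camera call takes 0.05 s, during which the arm holds its last target.

## Task

Set up the heater for its temperature check: lift its cover off and park it level and lengthwise on the middle of the narrow stand. Then, one after another in the order red, yellow, green, blue, seat every probe that is in the rack in the bore of its own colour: lean it clearly, enter the edge of its foot in the bore's mouth, then straighten it and slide it fully home. After the last probe press the green start button; the readout must end up lying lengthwise on its sloped rest, down against the lip, midway across, screen up (at any time), and the microplate, tip box and jar must be left alone.

Things in the scene. Friction and masses are not known exactly. Their poses are not given: they have to be found in the camera images.
- cover_mid (a point): The heater's cover: grey plate 60 (x) x 250 (y) x 10 mm with a black rib handle in the middle of its top, 18 (x) x 70 (y) x 30 mm high, 0.22 kg. At the start it lies flat on the heater's aluminium block, over all four bores. This point is its centre, 20 mm above its underside (10 mm above the plate's top, inside the rib); its y axis runs along the plate and the rib, z up.
- stand_top (a point): Fixed narrow stand for the cover: an aluminium bar 36 mm wide (its x) and 160 mm long (its y), its top 90 mm above the bench, on a grey foot 100 x 160 x 12 mm. This point is the centre of the bar's top face; y along the bar. The parked cover lies lengthwise along the bar, so its centre point then stands 20 mm above this point.
- heater: Fixed dry-block heater, white, 160 (x) x 280 (y) mm; origin: centre of its underside, x to its back. Its aluminium block, 74 (x) x 230 (y) mm, rises to 90 mm; decks before and behind it are 62 and 64 mm high. Four bores in a row along y, 55 mm apart, from +y: red, yellow, green, blue; coloured tabs on the block's front face and marks beside each mouth (under the cover at first).
- start (a joint): Green round start button, 24 mm across, on the front deck at its right end: travel in m, 0 up, 0.006 fully down (4 N); it springs back. It counts as pressed beyond 0.004.
- start_top (a point): Centre of the top of the start button; it is pressed straight down.
- rest_seat (a point): Fixed blue sloped rest for the readout, 110 mm wide (y); its flat slope, 110 mm long, rises at 0.44 rad (25 degrees) towards its +x, with a lip along its low (-x) edge, 10 mm proud of the slope. This point is where the readout's centre lies when it rests on the slope against the lip, midway across: 15 mm off the slope (square to it) and 48 mm up the slope from the lip. The frame itself is level: x towards the high side, z up.
- readout_mid (a point): Yellow handheld readout with a screen on its top: 96 (x) x 46 (y) x 30 (z) mm, 0.16 kg, lying flat on the bench at the start. This point is its centre, 15 mm above its underside; z out of the screen, x along its length towards the screen end.
- microplate: Bystander: white 96-well plate, 86 x 128 x 14 mm, loose; origin at the centre of its underside.
- tipbox: Bystander: green pipette-tip box with a clear lid, 84 x 124 x 76 mm, loose; origin at the centre of its underside.
- vial: Bystander: amber glass jar, 44 mm across, 80 mm high, loose; origin at the centre of its underside.
- rack: Fixed teal probe rack, 120 x 120 x 60 mm, with a 2 x 2 grid of 19 mm square wells 50 mm deep, 60 mm apart, centred on it; the probes stand in it at the start, each head's shoulder resting on the rack's top. Origin at the centre of its underside.
- red_mid (a point): Reference probe with red head (may be absent): a steel stem 16 mm across and 46 mm long with a 2 mm bevel round its foot, and on top of it a square red head 22 x 22 x 44 mm, which is where it is gripped; 90 mm long in all, 0.08 kg. This point is its centre, 45 mm above the foot (the head's middle is 23 mm above this point); z towards the head, x and y square to the head's faces.
- red_foot (a point): Centre of the flat foot of the red probe's stem, same axes.
- bore_red (a point): Bore for the red probe (red tab and marks): centre of its mouth in the block's top face; vertical, 17.2 mm across, 50 mm deep, sharp-edged. A probe fully home rests with its head's shoulder on the block, so its foot is 46 mm below this point. x, y as the heater's: the row of bores runs along y.
- yellow_mid (a point): Reference probe with yellow head (may be absent): a steel stem 16 mm across and 46 mm long with a 2 mm bevel round its foot, and on top of it a square yellow head 22 x 22 x 44 mm, which is where it is gripped; 90 mm long in all, 0.08 kg. This point is its centre, 45 mm above the foot (the head's middle is 23 mm above this point); z towards the head, x and y square to the head's faces.
- yellow_foot (a point): Centre of the flat foot of the yellow probe's stem, same axes.
- bore_yellow (a point): Bore for the yellow probe (yellow tab and marks): centre of its mouth in the block's top face; vertical, 17.2 mm across, 50 mm deep, sharp-edged. A probe fully home rests with its head's shoulder on the block, so its foot is 46 mm below this point. x, y as the heater's: the row of bores runs along y.
- green_mid (a point): Reference probe with green head (may be absent): a steel stem 16 mm across and 46 mm long with a 2 mm bevel round its foot, and on top of it a square green head 22 x 22 x 44 mm, which is where it is gripped; 90 mm long in all, 0.08 kg. This point is its centre, 45 mm above the foot (the head's middle is 23 mm above this point); z towards the head, x and y square to the head's faces.
- green_foot (a point): Centre of the flat foot of the green probe's stem, same axes.
- bore_green (a point): Bore for the green probe (green tab and marks): centre of its mouth in the block's top face; vertical, 17.2 mm across, 50 mm deep, sharp-edged. A probe fully home rests with its head's shoulder on the block, so its foot is 46 mm below this point. x, y as the heater's: the row of bores runs along y.
- blue_mid (a point): Reference probe with blue head (may be absent): a steel stem 16 mm across and 46 mm long with a 2 mm bevel round its foot, and on top of it a square blue head 22 x 22 x 44 mm, which is where it is gripped; 90 mm long in all, 0.08 kg. This point is its centre, 45 mm above the foot (the head's middle is 23 mm above this point); z towards the head, x and y square to the head's faces.
- blue_foot (a point): Centre of the flat foot of the blue probe's stem, same axes.
- bore_blue (a point): Bore for the blue probe (blue tab and marks): centre of its mouth in the block's top face; vertical, 17.2 mm across, 50 mm deep, sharp-edged. A probe fully home rests with its head's shoulder on the block, so its foot is 46 mm below this point. x, y as the heater's: the row of bores runs along y.

How it is judged:
By the outcome, as a careful person would: the job done as asked, in the order asked, and still so for the second after the job is handed in, with the robot touching nothing.
Of probe_red, probe_yellow, probe_green, probe_blue only 2 to 3 are there at a start; the rules pass over those that are not, and their reading is None.
At some moment in a run one of readout may be knocked a few centimetres aside while the robot is not near it.
Once in a run the grip may slacken for a moment while it holds something.
It also fails if it takes over 210 s, if anything falls off the work surface, if the arm or the gripper's body presses on something with over 40 N, if the wrist force passes 120 N, or if a joint passes its speed limit or range.

## Working session

There is one attempt and no reset: what is moved stays moved. The work goes in short steps, Python scripts to look and compute and a tool call to move; the robot and the scene stay as the last step left them, time stands still between calls to the robot, and variables do not carry over. Pictures are saved under pics/ and viewed, and the job is handed in when it is done.

Besides the shell and the picture viewer there is one more tool, called after "Request:" as a command line: name --argument value ..., lists and objects as JSON in quotes. drive_tool: Moves the arm, as the interface text tells. Its arguments: {"type":"object","properties":{"steps":{"type":"array","items":{"type":"number"}},"gripper":{"type":"number"},"squeeze":{"type":"number"}},"required":["steps"]}

```bash
ls; mkdir -p pics; python3 - <<'E'
from plant import read_state, viewer, r
import cv2
s=read_state(); print(s)
for n in ['scene','top']:
    c=viewer.camera_info(n); print(n,c)
    im,d=viewer.get_image(n); cv2.imwrite(f'pics/{n}0.png',im)
    import numpy as np; np.save(f'pics/{n}0.npy',d)
E
```

```text
pics
{'t': 0.0, 'joint_positions': array([ 1.21009109,  0.384219  ,  0.01641168,  1.37114913, -0.00629121,
        1.38819598, -0.04652022]), 'dq': array([-1.61341033e-03,  6.29086064e-05,  1.01735958e-03, -2.50081870e-04,
        1.69585450e-03,  1.27331864e-03, -3.13795174e-05]), 'joint_torque': array([ 1.79279359e-04, -6.27588773e+01,  8.44437405e-01, -3.71816468e+01,
        1.65591569e-02,  1.42398730e-02, -6.32367255e-05]), 'tool_pos': array([ 183.25349342, -597.01024742,  230.29338029]), 'ee_rot': array([-2.52554471e+00,  1.86663756e+00,  2.47790857e-03]), 'wrist_force': array([-0.31780926, -0.94760863, -0.41138388]), 'wrist_torque': array([-0.03099104, -0.04312911,  0.02961383]), 'gripper_width': 1.003550347667385}
scene {'camera_matrix': array([[471.21981641,   0.        , 315.53859241],
       [  0.        , 471.21981641, 234.07657492],
       [  0.        ,   0.        ,   1.        ]]), 'rvec': array([ 1.21651365,  2.00956393, -1.139522  ]), 'tvec': array([ 220.86887444, -165.87708675, 1608.78421027])}
top {'camera_matrix': array([[490.57018709,   0.        , 314.03554352],
       [  0.        , 490.57018709, 238.06366481],
       [  0.        ,   0.        ,   1.        ]]), 'rvec': array([ 2.15987839, -2.14995209,  0.14829739]), 'tvec': array([  46.61509716,  573.88105455, 1009.43059656])}
```

View pics/scene0.png

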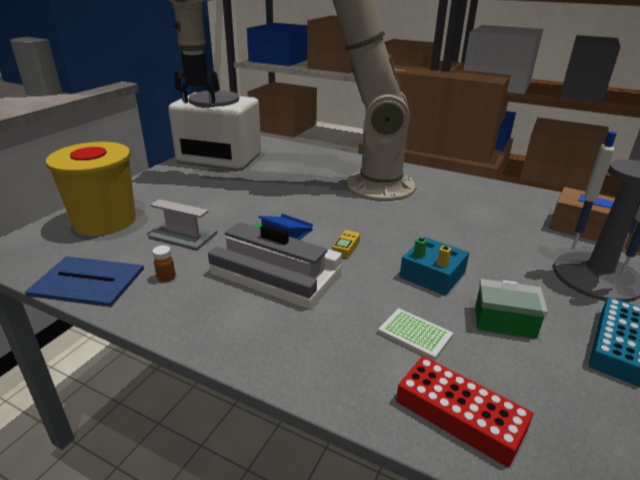

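View pics/top0.png

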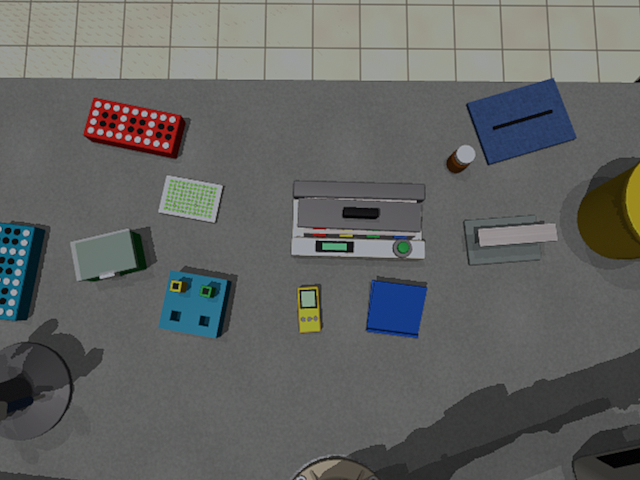

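```bash
cat > h.py <<'E'
import numpy as np, cv2
from plant import read_state, viewer, r
from scipy.spatial.transform import Rotation as R
def cam(n):
    c=viewer.camera_info(n); Rm=cv2.Rodrigues(np.array(c['rvec']))[0]; return np.array(c['camera_matrix']),Rm,np.array(c['tvec'])
def ray(n,u,v,z):
    K,Rm,t=cam(n); d=Rm.T@np.linalg.inv(K)@np.array([u,v,1.]); o=-Rm.T@t
    return o+d*(z-o[2])/d[2]
def cloud(n,d):
    K,Rm,t=cam(n); v,u=np.mgrid[0:480,0:640]; p=np.stack([(u-K[0,2])/K[0,0]*d,(v-K[1,2])/K[1,1]*d,d],-1)
    return (p-t)@Rm  # world
def proj(n,P):
    K,Rm,t=cam(n); q=(np.atleast_2d(P)@Rm.T+t)@K.T; return q[:,:2]/q[:,2:]
def mask(im,lo,hi):
    return cv2.inRange(cv2.cvtColor(im,cv2.COLOR_BGR2HSV),np.array(lo),np.array(hi))
def get(n,name):
    im,d=viewer.get_image(n); cv2.imwrite(f'pics/{name}.png',im); np.save(f'pics/{name}.npy',d); return im,d
def crop(im,u0,v0,u1,v1,k,name):
    cv2.imwrite(f'pics/{name}.png',cv2.resize(im[v0:v1,u0:u1],None,fx=k,fy=k,interpolation=cv2.INTER_CUBIC))
def tool():
    s=read_state(); return s['tool_pos'],R.from_rotvec(s['ee_rot']).as_matrix(),s
E
python3 - <<'E'
from h import *
im=cv2.imread('pics/top0.png'); d=np.load('pics/top0.npy')
P=cloud('top',d)
print('cam', -cam('top')[1].T@cam('top')[2], -cam('scene')[1].T@cam('scene')[2])
for u,v in [(240,120),(350,350),(360,190),(320,215),(310,245),(350,172),(500,235),(475,250),(395,310),(308,315),(405,246),(178,286),(207,291),(190,305),(310,190)]:
    print((u,v),im[v,u],P[v,u].round(1))
crop(im,280,170,440,345,4,'c1'); crop(im,150,260,250,345,7,'c2'); 
p,M,s=tool(); print(p,M.round(3))
E
```

```text
cam [ 435.04798042   53.86934162 1076.24063764] [1411.38030936  470.78412716  671.4557549 ]
(240, 120) [97 99 97] [849.5 219.2   1.6]
(350, 350) [97 98 98] [336.2 -29.4  -2.8]
(360, 190) [94 91 92] [673.6 -47.4  61.5]
(320, 215) [99 97 97] [612.5  37.7  99.6]
(310, 245) [165 159 156] [556.   57.7  60.6]
(350, 172) [ 98 100  98] [ 7.292e+02 -3.130e+01  7.000e-01]
(500, 235) [145 143 149] [ 575.5 -330.4   85.7]
(475, 250) [85 85 80] [ 552.8 -303.6    9.5]
(395, 310) [133  59  22] [ 422.3 -122.    32.9]
(308, 315) [ 46 162 158] [411.   61.3  26.6]
(405, 246) [ 58 119  35] [ 552.3 -136.3   82.4]
(178, 286) [ 40 107 104] [468.2 317.6 102.8]
(207, 291) [28 19 29] [458.6 259.7 104.7]
(190, 305) [136 110  41] [431.  303.1  59.9]
(310, 190) [99 96 97] [672.3  58.3  64.4]
[ 183.27823532 -597.03967962  230.35685403] [[ 0.293 -0.956 -0.001]
 [-0.956 -0.293  0.002]
 [-0.002  0.    -1.   ]]
```

View pics/c1.png

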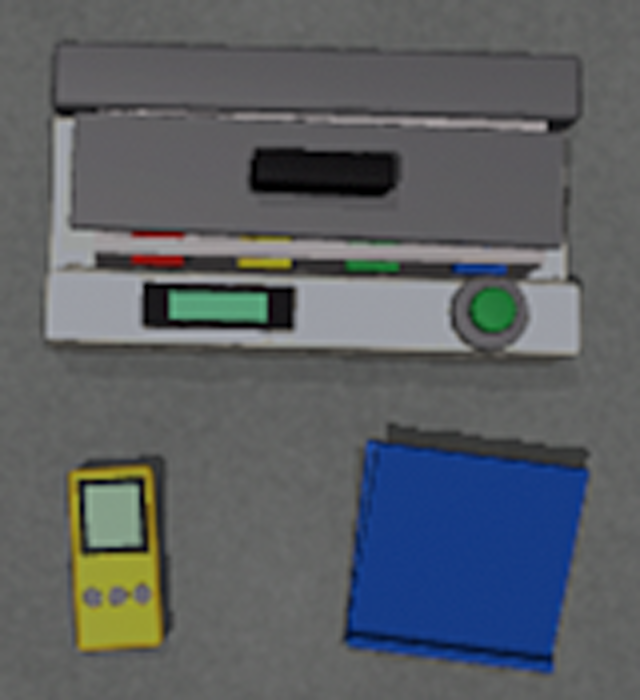

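View pics/c2.png

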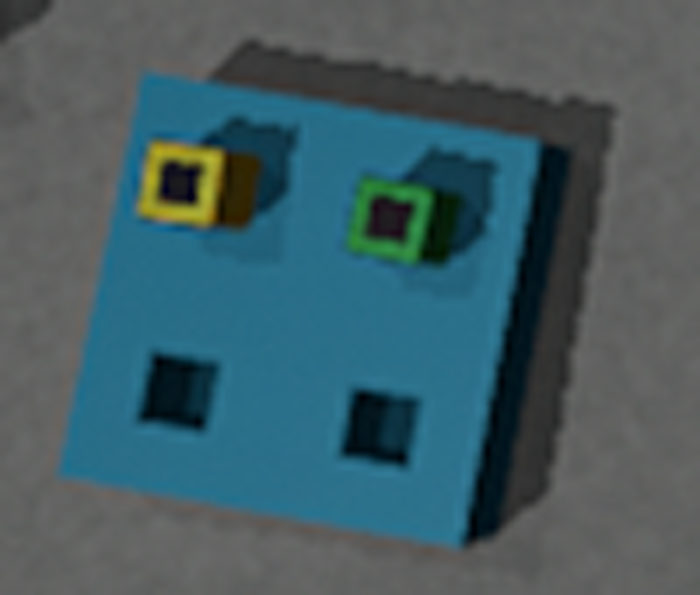

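```bash
cat > m.py <<'E'
from h import *
def rect_pts(Q,name):
    (c,(w,h),a)=cv2.minAreaRect(Q.astype(np.float32)); 
    b=cv2.boxPoints(((c),(w,h),a)); e1=b[1]-b[0]; e2=b[2]-b[1]
    L=e1 if np.linalg.norm(e1)>np.linalg.norm(e2) else e2
    ang=np.degrees(np.arctan2(L[1],L[0])); 
    print(name,'c',np.round(c,1),'size',round(w,1),round(h,1),'long axis ang',round((ang+90)%180-90,2),'n',len(Q))
def colr(im,lo,hi,z,name,box=None,cam_='top',big=True):
    m=mask(im,lo,hi)
    if box: mm=np.zeros_like(m); u0,v0,u1,v1=box; mm[v0:v1,u0:u1]=255; m&=mm
    cs,_=cv2.findContours(m,cv2.RETR_EXTERNAL,cv2.CHAIN_APPROX_NONE)
    cs=[c for c in cs if cv2.contourArea(c)>8]
    cs.sort(key=cv2.contourArea); 
    if not cs: print(name,'none'); return
    c=cs[-1][:,0,:].astype(float)
    Q=np.array([ray(cam_,u,v,z)[:2] for u,v in c]); rect_pts(Q,name)
    mo=cv2.moments(cs[-1]); u,v=mo['m10']/mo['m00'],mo['m01']/mo['m00']; print('   centroid px',round(u,2),round(v,2),ray(cam_,u,v,z).round(1))
    return cs[-1]
E
python3 - <<'E'
from m import *
im=cv2.imread('pics/top0.png'); d=np.load('pics/top0.npy'); P=cloud('top',d)
def zb(z0,z1,box,name):
    u0,v0,u1,v1=box; Q=P[v0:v1,u0:u1].reshape(-1,3); Q=Q[(Q[:,2]>z0)&(Q[:,2]<z1)]; rect_pts(Q[:,:2],name); print('   zmed',np.median(Q[:,2]).round(1))
zb(118,145,(330,195,395,230),'rib')
zb(92,112,(285,195,435,250),'cover')
zb(52,75,(285,175,435,265),'decks')
zb(80,100,(455,205,565,275),'standbar')
zb(6,25,(455,205,565,275),'standfoot')
zb(20,40,(290,280,325,340),'readout')
zb(10,90,(360,270,435,345),'rest')
zb(50,75,(155,265,240,345),'rack')
zb(90,120,(155,265,240,345),'heads')
colr(im,(20,100,80),(35,255,255),30,'readout',(290,280,330,340))
colr(im,(50,100,40),(75,255,255),76,'start',(390,235,420,262))
colr(im,(100,100,40),(125,255,255),30,'rest',(360,270,435,345))
colr(im,(90,100,60),(105,255,255),60,'rack',(155,265,240,345))
colr(im,(20,100,60),(35,255,255),104,'yel',(165,275,187,297))
colr(im,(45,100,50),(75,255,255),104,'grn',(195,280,218,305))
print(im[286:300,200:216].reshape(14,16,3)[3])
hsv=cv2.cvtColor(im,cv2.COLOR_BGR2HSV)
for u,v in [(170,286),(178,281),(183,288),(200,291),(207,286)]: print((u,v),hsv[v,u])
# bin
sub=P[160:260,570:640].reshape(-1,3); print('bin z',np.percentile(sub[:,2],[5,50,95]), 'y of high pts', sub[sub[:,2]>60][:,1].max(), sub[sub[:,2]>60].mean(0))
E
```

```text
rib c [613.9 -41.8] size 69.1 18.9 long axis ang 87.19 n 341
   zmed 128.2
cover c [613.5 -42.4] size 250.0 72.2 long axis ang 86.94 n 3275
   zmed 98.6
decks c [612.1 -45.3] size 279.4 161.5 long axis ang 88.75 n 4638
   zmed 61.8
standbar c [ 575.9 -365.7] size 36.4 161.7 long axis ang -85.19 n 1403
   zmed 88.6
standfoot c [ 575.7 -365.2] size 100.1 161.5 long axis ang -85.24 n 2171
   zmed 10.6
readout c [422.9  59.7] size 95.7 45.9 long axis ang 3.58 n 981
   zmed 29.1
rest c [ 423.5 -124.8] size 110.7 108.6 long axis ang 82.95 n 2727
   zmed 34.2
rack c [433.4 297.6] size 121.4 120.0 long axis ang 80.3 n 3011
   zmed 58.7
heads c [463.1 292.2] size 82.5 21.9 long axis ang 80.67 n 274
   zmed 102.7
readout c [423.9  60.6] size 96.0 46.0 long axis ang 3.57 n 127
   centroid px 308.37 309.06 [423.5  60.5  30. ]
start c [ 551.  -132.4] size 20.7 22.7 long axis ang -89.72 n 30
   centroid px 402.76 247.05 [ 550.9 -132.9   76. ]
rest c [ 424.9 -124.7] size 118.3 109.3 long axis ang 82.91 n 206
   centroid px 395.17 308.46 [ 425.5 -122.8   30. ]
rack c [434.4 297.5] size 120.6 120.9 long axis ang -9.61 n 228
   centroid px 192.76 303.66 [433.8 297.5  60. ]
yel c [468.8 321.8] size 21.5 20.8 long axis ang 83.17 n 39
   centroid px 175.69 285.69 [468.8 321.8 104. ]
grn c [458.7 262.8] size 19.6 21.6 long axis ang -89.75 n 36
   centroid px 205.52 290.86 [458.9 262.8 104. ]
[[102 112  37]
 [ 60 137  43]
 [ 51 103  37]
 [ 24  16  27]
 [ 30  21  32]
 [ 30  21  30]
 [ 29  20  31]
 [ 29  18  31]
 [ 25  27  24]
 [ 53 101  36]
 [ 68 133  45]
 [ 41  86  24]
 [  7  21   3]
 [ 11  31   8]
 [  6  28   3]
 [ 28  36   9]]
(170, 286) [ 33  97 126]
(178, 281) [ 29 190 129]
(183, 288) [ 23 222  47]
(200, 291) [ 75 171 119]
(207, 286) [ 69 177  95]
bin z [ -3.35497448  63.7721101  204.76190769] y of high pts 53.86934162479958 [ 606.8231766  -533.36799443  152.0779552 ]
```

```bash
cat > plan.py <<'E'
from h import *
# plan(list of (x,y,z,angle_deg of tool x in world)) from start pose; prints per-call total (tx,ty,tz mm, yaw deg)
def plan(wps,start=None):
    if start is None:
        p,M,s=tool(); a=np.degrees(np.arctan2(M[1,0],M[0,0])); p=p.copy()
        print('now',p.round(1),'ang',round(a,2),'tilt',np.round(M[:2,2],4),'t',round(s['t'],2),'F',s['wrist_force'].round(1),'w',round(s['gripper_width']*85.4,1))
    else: p=np.array(start[:3],float); a=start[3]
    for w in wps:
        q=np.array(w[:3],float); c,si=np.cos(np.radians(a)),np.sin(np.radians(a))
        d=q-p; tx=c*d[0]+si*d[1]; ty=si*d[0]-c*d[1]; tz=-d[2]; yaw=-((w[3]-a+180)%360-180)
        print('->',np.round(q,1),w[3],' shift mm',np.round([tx,ty,tz],1),'yaw',round(yaw,2),'dist',round(np.linalg.norm(d)))
        p=q; a=w[3]
E
python3 - <<'E'
from plan import *
plan([(350,-375,230,-35),(613.7,-42,200,-2.8),(613.7,-42,106,-2.8)])
d=np.load('pics/top0.npy'); P=cloud('top',d)
sub=P[160:260,570:640].reshape(-1,3); sub=sub[(sub[:,2]>30)&(sub[:,2]<400)]; print(np.percentile(sub[:,1],[95,99,100]), sub[sub[:,2]<100][:,1].max())
E
```

```text
now [ 183.3 -597.   230.4] ang -72.94 tilt [-0.0005  0.0017] t 0.1 F [ 0.5  0.2 -1. ] w 85.1
-> [ 350. -375.  230.] -35  shift mm [-163.3 -224.5    0.4] yaw -37.94 dist 278
-> [613.7 -42.  200. ] -2.8  shift mm [  25. -424.   30.] yaw -32.2 dist 426
-> [613.7 -42.  106. ] -2.8  shift mm [ 0. -0. 94.] yaw -0.0 dist 94
[-520.86463199 -516.72301034 -513.76787773] -527.4914679966072
```

Request:
drive_tool --steps '[0,0,-0.005,0,0,0,-0.01,0,0,0,-0.01,0,0,0,-0.01,0,0,0,-0.01,0,0,0,-0.01,0,0,0,-0.01,0,0,0,-0.01,0]' --gripper 0.085

```text
t: 0.77
tool_pos: [183.4, -597.4, 241.1]
ee_rot: [-2.526, 1.867, 0.0]
wrist_force: [-0.3, 0.6, 0.2]
gripper_width: 0.989
```

Request:
drive_tool --steps '[0,0,0.005,0,0,0,0.01,0,0,0,0.01,0,0,0,0.01,0,0,0,0.01,0,0,0,0.01,0,0,0,0.01,0,0,0,0.01,0]'

```text
t: 1.43
tool_pos: [183.5, -597.5, 231.5]
ee_rot: [2.526, -1.867, 0.0]
wrist_force: [-0.4, 0.5, 0.4]
gripper_width: 0.997
```

Request:
drive_tool --steps '[-0.01,-0.015,0,-4,-0.035,-0.05,0,-9,-0.06,-0.083,0,-15,-0.085,-0.117,0,-21,-0.11,-0.151,0,-27,-0.135,-0.186,0,-33,-0.163,-0.2245,0.001,-38,-0.163,-0.2245,0.001,-38]'

```text
t: 2.1
tool_pos: [355.5, -369.2, 231.0]
ee_rot: [-3.002, 0.92, -0.003]
wrist_force: [0.4, 0.4, 0.8]
gripper_width: 0.995
```

Request:
drive_tool --steps '[0.001,-0.025,0.002,-4,0.003,-0.055,0.004,-8,0.005,-0.085,0.006,-13,0.007,-0.12,0.008,-18,0.009,-0.155,0.01,-23,0.011,-0.19,0.013,-28,0.0125,-0.212,0.015,-32.1,0.0125,-0.212,0.015,-32.1]'

```text
t: 2.77
tool_pos: [484.8, -203.4, 215.3]
ee_rot: [-3.139, 0.058, -0.002]
wrist_force: [-0.3, 0.3, -0.3]
gripper_width: 0.995
```

Request:
drive_tool --steps '[0.015,-0.02,0.002,0,0.033,-0.046,0.004,0,0.053,-0.074,0.006,0,0.073,-0.102,0.009,0,0.093,-0.13,0.011,0,0.11,-0.154,0.013,0,0.1236,-0.1727,0.015,0,0.1236,-0.1727,0.015,0]'

```text
t: 3.43
tool_pos: [615.3, -37.3, 199.6]
ee_rot: [-3.137, 0.069, 0.0]
wrist_force: [-0.6, 0.7, -0.0]
gripper_width: 0.993
```

```bash
python3 - <<'E'
from plan import *
plan([(613.7,-42,150,-2.8),(613.7,-42,106,-2.8)])
E
```

```text
now [615.3 -37.3 199.6] ang -2.53 tilt [-0.      0.0033] t 3.43 F [-0.6  0.7 -0. ] w 84.8
-> [613.7 -42.  150. ] -2.8  shift mm [-1.4  4.8 49.6] yaw 0.27 dist 50
-> [613.7 -42.  106. ] -2.8  shift mm [ 0. -0. 44.] yaw -0.0 dist 44
```

Request:
drive_tool --steps '[0,0,0.01,0,0,0,0.03,0,0,0,0.045,0,0,0,0.05,0,0,0,0.05,0,0,0,0.05,0,0,0,0.05,0,0,0,0.05,0]'

```text
t: 4.1
tool_pos: [614.4, -43.0, 151.6]
ee_rot: [3.14, -0.079, 0.003]
wrist_force: [-0.1, -0.4, -0.4]
gripper_width: 0.995
```

```bash
python3 - <<'E'
from plan import *
plan([(613.7,-42,106,-2.8)])
E
```

```text
now [614.4 -43.  151.6] ang -2.87 tilt [ 0.002  -0.0002] t 4.1 F [-0.1 -0.4 -0.4] w 85.0
-> [613.7 -42.  106. ] -2.8  shift mm [-0.8 -1.  45.6] yaw -0.07 dist 46
```

Request:
drive_tool --steps '[0,0,0.01,0,0,-0.001,0.025,0,0,-0.001,0.038,0,0,-0.001,0.045,0,0,-0.001,0.045,0,0,-0.001,0.045,0,0,-0.001,0.045,0,0,-0.001,0.045,0]'

```text
t: 4.77
tool_pos: [614.5, -41.7, 106.2]
ee_rot: [-3.141, 0.078, -0.002]
wrist_force: [-0.1, 0.1, 0.3]
gripper_width: 0.996
```

Request:
drive_tool --steps '[0,0,0,0,0,0,0,0,0,0,0,0,0,0,0,0,0,0,0,0,0,0,0,0,0,0,0,0,0,0,0,0]' --gripper 0.005 --squeeze 80

```text
t: 5.43
tool_pos: [614.1, -41.7, 105.7]
ee_rot: [-3.141, 0.078, -0.001]
wrist_force: [-0.7, -0.2, 3.3]
gripper_width: 0.194
```

```bash
python3 - <<'E'
from plan import *
plan([(613.7,-42,206,-2.8),(580,-150,240,-2.8),(575.9,-365.7,240,4.8),(575.9,-365.7,130,4.8)])
E
```

```text
now [614.1 -41.7 105.7] ang -2.84 tilt [0.0006 0.0001] t 5.43 F [-0.7 -0.2  3.3] w 16.6
-> [613.7 -42.  206. ] -2.8  shift mm [  -0.4    0.3 -100.3] yaw -0.04 dist 100
-> [ 580. -150.  240.] -2.8  shift mm [-28.4 109.5 -34. ] yaw -0.0 dist 118
-> [ 575.9 -365.7  240. ] 4.8  shift mm [  6.4 215.6  -0. ] yaw -7.6 dist 216
-> [ 575.9 -365.7  130. ] 4.8  shift mm [  0.   0. 110.] yaw -0.0 dist 110
```

Request:
drive_tool --steps '[0,0,-0.005,0,0,0,-0.015,0,0,0,-0.03,0,0,0,-0.045,0,0,0,-0.06,0,0,0,-0.075,0,0,0,-0.088,0,0,0,-0.095,0]'

```text
t: 6.1
tool_pos: [614.5, -41.6, 202.8]
ee_rot: [-3.141, 0.078, -0.004]
wrist_force: [1.6, 0.4, -2.1]
gripper_width: 0.199
```

```bash
python3 - <<'E'
from plan import *
plan([(580,-150,206,-2.8),(575.9,-365.7,206,4.8),(575.9,-365.7,130,4.8)])
im,d=get('top','top1'); im2,_=get('scene','scene1'); crop(im2,140,150,400,330,3,'c3')
crop(im,270,160,450,280,4,'c4')
E
```

```text
now [614.5 -41.6 202.8] ang -2.83 tilt [ 0.0024 -0.    ] t 6.1 F [ 1.6  0.4 -2.1] w 17.0
-> [ 580. -150.  206.] -2.8  shift mm [-29.1 110.   -3.2] yaw -0.03 dist 114
-> [ 575.9 -365.7  206. ] 4.8  shift mm [  6.4 215.6  -0. ] yaw -7.6 dist 216
-> [ 575.9 -365.7  130. ] 4.8  shift mm [ 0.  0. 76.] yaw -0.0 dist 76
```

View pics/c3.png

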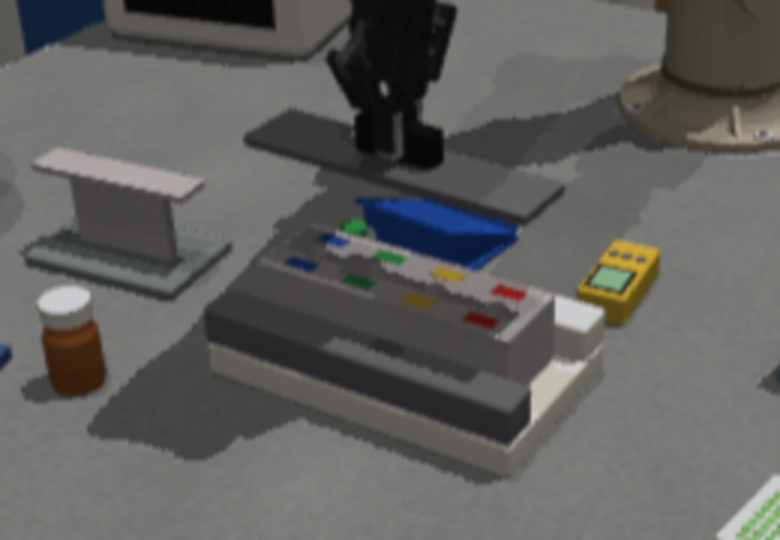

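Request:
drive_tool --steps '[-0.001,0.004,0,0,-0.003,0.012,-0.001,0,-0.007,0.026,-0.002,0,-0.012,0.046,-0.003,0,-0.017,0.066,-0.003,0,-0.022,0.086,-0.003,0,-0.027,0.102,-0.003,0,-0.0285,0.11,-0.003,0]'

```text
t: 6.87
tool_pos: [578.1, -154.3, 202.1]
ee_rot: [3.139, -0.085, -0.004]
wrist_force: [0.7, -0.1, -2.1]
gripper_width: 0.191
```

Request:
drive_tool --steps '[0,0.016,0,0,0.001,0.04,0,-1,0.002,0.07,0,-2.5,0.003,0.1,0,-4,0.005,0.135,0,-5.5,0.006,0.165,0,-7,0.0065,0.195,0,-7.6,0.0068,0.2155,0,-7.6]'

```text
t: 7.53
tool_pos: [574.6, -369.5, 202.0]
ee_rot: [3.139, 0.127, -0.003]
wrist_force: [-0.6, -0.1, -2.4]
gripper_width: 0.196
```

Request:
drive_tool --steps '[0,0,0,0,0,0,0,0,0,0,0,0,0,0,0.005,0,0,0,0.015,0,0,0,0.03,0,0,0,0.04,0,0,0,0.04,0]'

```text
t: 8.2
tool_pos: [574.7, -364.3, 159.6]
ee_rot: [-3.136, -0.132, 0.007]
wrist_force: [0.1, 0.3, -2.6]
gripper_width: 0.197
```

```bash
python3 - <<'E'
from plan import *
plan([(576.4,-365.5,108,4.8)])
im2,_=get('scene','scene2'); crop(im2,100,100,300,250,4,'c5')
E
```

```text
now [ 574.7 -364.3  159.6] ang 4.84 tilt [-0.0046  0.0028] t 8.2 F [ 0.1  0.3 -2.6] w 16.8
-> [ 576.4 -365.5  108. ] 4.8  shift mm [ 1.6  1.3 51.6] yaw 0.04 dist 52
```

View pics/c5.png

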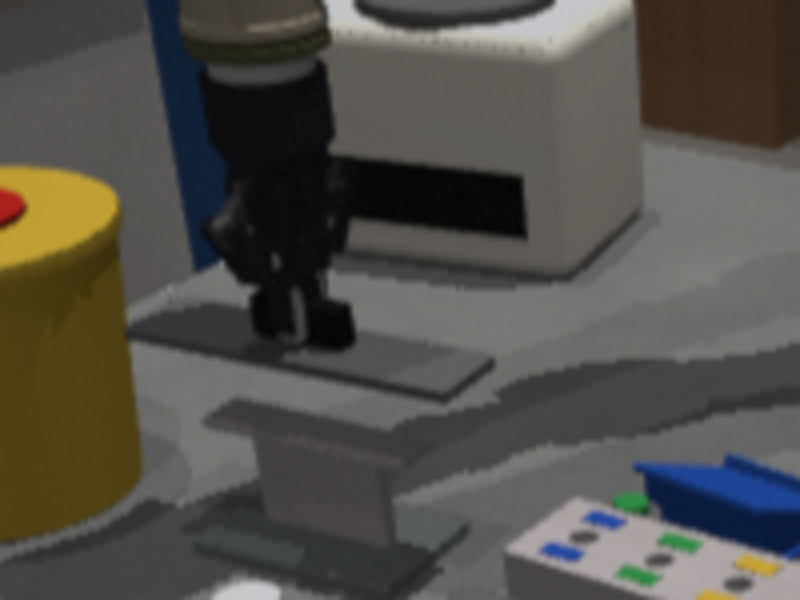

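Request:
drive_tool --steps '[0.0016,0.0013,0.004,0,0.0016,0.0013,0.012,0,0.0016,0.0013,0.024,0,0.0016,0.0013,0.036,0,0.0016,0.0013,0.045,0,0.0016,0.0013,0.049,0,0.0016,0.0013,0.05,0,0.0016,0.0013,0.05,0]'

```text
t: 8.92
tool_pos: [577.7, -366.8, 112.8]
ee_rot: [-3.138, -0.131, 0.001]
wrist_force: [1.2, 0.1, -2.3]
gripper_width: 0.196
```

Request:
drive_tool --steps '[0,0,0,0,0,0,0,0,0,0,0.001,0,0,0,0.002,0,0,0,0.003,0,0,0,0.0035,0,0,0,0.0035,0,0,0,0.0035,0]'

```text
t: 9.58
tool_pos: [577.8, -366.9, 109.7]
ee_rot: [-3.139, -0.131, 0.0]
wrist_force: [0.3, -0.3, -2.0]
gripper_width: 0.195
```

```bash
python3 - <<'E'
from plan import *
plan([(576.4,-365.5,105.5,4.8)])
E
```

```text
now [ 577.8 -366.9  109.7] ang 4.77 tilt [-0.0001  0.0002] t 9.58 F [ 0.3 -0.3 -2. ] w 16.6
-> [ 576.4 -365.5  105.5] 4.8  shift mm [-1.3 -1.5  4.2] yaw -0.03 dist 5
```

Request:
drive_tool --steps '[-0.0013,-0.0015,0,0,-0.0013,-0.0015,0.001,0,-0.0013,-0.0015,0.002,0,-0.0013,-0.0015,0.003,0,-0.0013,-0.0015,0.004,0,-0.0013,-0.0015,0.0045,0,-0.0013,-0.0015,0.0045,0,-0.0013,-0.0015,0.0045,0]'

```text
t: 10.25
tool_pos: [576.4, -365.6, 105.7]
ee_rot: [3.139, 0.131, 0.0]
wrist_force: [-2.2, 0.6, 2.5]
gripper_width: 0.198
```

```bash
python3 - <<'E'
from plan import *
plan([(576.4,-365.5,105.5,4.8)])
E
```

```text
now [ 576.4 -365.6  105.7] ang 4.76 tilt [ 0.0001 -0.0001] t 10.25 F [-2.2  0.6  2.5] w 16.9
-> [ 576.4 -365.5  105.5] 4.8  shift mm [ 0.  -0.1  0.2] yaw -0.04 dist 0
```

Request:
drive_tool --steps '[0,0,0,0,0,0,0,0,0,0,0,0,0,0,0,0,0,0,0,0,0,0,-0.005,0,0,0,-0.015,0,0,0,-0.03,0]' --gripper 0.07

```text
t: 10.92
tool_pos: [575.8, -365.2, 135.0]
ee_rot: [-3.138, -0.131, 0.003]
wrist_force: [-0.5, -0.3, 1.0]
gripper_width: 0.821
```

Request:
drive_tool --steps '[0,0,-0.02,0,0,0,-0.055,0,0,0,-0.09,0,0,-0.02,-0.11,0,0,-0.05,-0.12,0,0,-0.09,-0.12,0,0,-0.13,-0.12,0,0,-0.16,-0.12,0]'

```text
t: 11.58
tool_pos: [563.3, -202.2, 257.2]
ee_rot: [-3.139, -0.135, -0.004]
wrist_force: [1.0, 0.9, 0.2]
gripper_width: 0.819
```

```bash
python3 - <<'E'
from m import *
from plan import *
im,d=get('top','top2'); P=cloud('top',d)
crop(im,270,160,600,280,2,'c6')
def zb(z0,z1,box,name):
    u0,v0,u1,v1=box; Q=P[v0:v1,u0:u1].reshape(-1,3); Q=Q[(Q[:,2]>z0)&(Q[:,2]<z1)]; rect_pts(Q[:,:2],name); print('   zmed',np.median(Q[:,2]).round(1))
zb(90,109,(440,195,600,275),'cover')
zb(118,140,(440,195,600,275),'rib')
zb(80,100,(285,195,435,250),'block')
plan([(500,0,220,-3),(468.7,322,180,-9.6)])
E
```

```text
cover c [ 569. -292.] size 60.1 103.2 long axis ang -84.83 n 469
   zmed 98.6
rib c [0. 0.] size 0.0 0.0 long axis ang 0.0 n 0
   zmed nan
block c [598.3 -44.2] size 229.7 101.7 long axis ang 88.85 n 4060
   zmed 88.8
now [ 564.1 -195.   257.8] ang 5.36 tilt [0.003  0.0031] t 11.63 F [3.  6.  0.7] w 70.1
-> [500.   0. 220.] -3  shift mm [ -45.6 -200.1   37.8] yaw 8.36 dist 209
-> [468.7 322.  180. ] -9.6  shift mm [ -48.1 -319.9   40. ] yaw 6.6 dist 326
  return _methods._mean(a, axis=axis, dtype=dtype,
  ret = ret.dtype.type(ret / rcount)
```

View pics/c6.png

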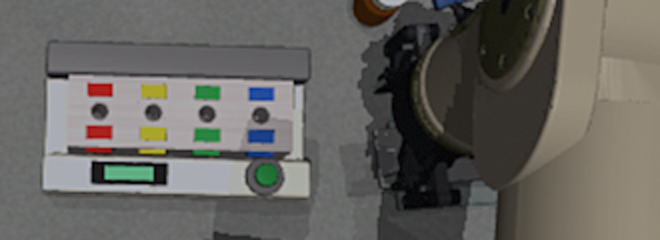

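Request:
drive_tool --steps '[-0.004,-0.015,0.003,1,-0.012,-0.05,0.009,2,-0.02,-0.09,0.017,4,-0.029,-0.13,0.025,6,-0.038,-0.165,0.032,7.5,-0.0456,-0.2,0.038,8.4,-0.0456,-0.2,0.038,8.4,-0.0456,-0.2,0.038,8.4]' --gripper 0.055

```text
t: 12.3
tool_pos: [500.8, -8.3, 218.5]
ee_rot: [3.14, -0.092, 0.002]
wrist_force: [0.4, -1.2, 0.3]
gripper_width: 0.645
```

Request:
drive_tool --steps '[-0.003,-0.02,0.002,0,-0.008,-0.05,0.006,1,-0.013,-0.085,0.01,2,-0.018,-0.12,0.015,3,-0.022,-0.145,0.018,3.3,-0.024,-0.16,0.02,3.3,-0.024,-0.16,0.02,3.3,-0.024,-0.16,0.02,3.3]'

```text
t: 12.97
tool_pos: [488.0, 150.2, 197.8]
ee_rot: [-3.136, 0.189, -0.001]
wrist_force: [-0.9, -0.5, -0.3]
gripper_width: 0.644
```

Request:
drive_tool --steps '[-0.004,-0.02,0.002,0,-0.01,-0.05,0.006,1,-0.018,-0.085,0.01,2,-0.025,-0.12,0.015,3,-0.03,-0.145,0.018,3.3,-0.0332,-0.158,0.02,3.3,-0.0332,-0.158,0.02,3.3,-0.0332,-0.158,0.02,3.3]'

```text
t: 13.63
tool_pos: [474.6, 310.1, 177.3]
ee_rot: [3.128, -0.282, 0.0]
wrist_force: [0.2, -1.1, 0.6]
gripper_width: 0.645
```

```bash
python3 - <<'E'
from m import *
from plan import *
im,d=get('top','top3'); P=cloud('top',d)
crop(im,285,190,435,250,5,'c7')
def zb(z0,z1,box,name):
    u0,v0,u1,v1=box; Q=P[v0:v1,u0:u1].reshape(-1,3); Q=Q[(Q[:,2]>z0)&(Q[:,2]<z1)]; rect_pts(Q[:,:2],name); print('   zmed',np.median(Q[:,2]).round(1))
zb(90,109,(440,195,600,275),'cover')
zb(118,140,(440,195,600,275),'rib')
# marks
B=(300,195,425,232)
for nm,lo,hi in [('red',(0,120,60),(8,255,255)),('yel',(20,120,60),(35,255,255)),('grn',(50,100,50),(75,255,255)),('blu',(105,100,50),(125,255,255))]:
    m=mask(im,lo,hi)
    mm=np.zeros_like(m); mm[B[1]:B[3],B[0]:B[2]]=255; m&=mm
    cs,_=cv2.findContours(m,cv2.RETR_EXTERNAL,cv2.CHAIN_APPROX_NONE)
    o=[]
    for c in cs:
        mo=cv2.moments(c)
        if mo['m00']>8: 
            u,v=mo['m10']/mo['m00'],mo['m01']/mo['m00']; o.append((round(u,2),round(v,2),mo['m00'],ray('top',u,v,90)[:2].round(1)))
    print(nm,o)
m=cv2.inRange(im,(0,0,0),(75,75,75)); mm=np.zeros_like(m); mm[207:226,310:410]=255; m&=mm
n,l,st,ce=cv2.connectedComponentsWithStats(m)
g=255-im.mean(2)
for i in range(1,n):
    if 20<st[i,4]<150: print('bore',st[i],ce[i].round(2),ray('top',*ce[i],90)[:2].round(1))
plan([(468.7,322,66,-9.6)])
E
```

```text
cover c [ 581.6 -393.4] size 88.0 310.8 long axis ang -78.03 n 3349
   zmed 98.7
rib c [ 575.8 -365.2] size 18.6 70.0 long axis ang -84.98 n 349
   zmed 128.3
red [(319.4, 225.5, 56.0, array([592.6,  38.7])), (319.5, 204.5, 55.0, array([636.1,  38.6]))]
yel [(346.45, 226.48, 55.5, array([590.8, -16.4])), (346.37, 205.42, 56.5, array([634.5, -16.4]))]
grn [(373.37, 227.08, 57.0, array([589.9, -71.2])), (373.6, 205.62, 56.5, array([634.3, -72.2]))]
blu [(400.23, 227.73, 65.0, array([ 588.8, -125.9])), (400.45, 206.48, 55.5, array([ 632.8, -127.2]))]
bore [316 212   8   7  36] [319.44 214.75] [614.8  38.7]
bore [343 213   7   7  39] [346.18 215.62] [613.3 -15.9]
bore [370 213   7   8  37] [373.16 216.3 ] [612.1 -71. ]
bore [397 214   7   8  40] [400.12 217.08] [ 610.8 -126.1]
now [474.9 309.3 177.4] ang -10.39 tilt [ 0.0004 -0.001 ] t 13.68 F [ 0.4 -0.8 -0.4] w 54.9
-> [468.7 322.   66. ] -9.6  shift mm [ -8.4 -11.4 111.4] yaw -0.79 dist 112
```

View pics/c7.png

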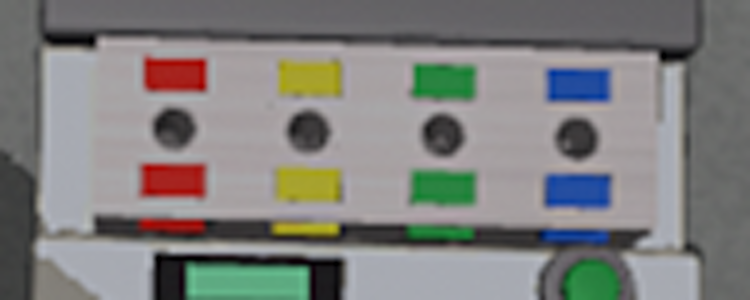

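Request:
drive_tool --steps '[-0.004,-0.006,0.01,-0.8,-0.0084,-0.0114,0.025,-0.8,-0.0084,-0.0114,0.04,-0.8,-0.0084,-0.0114,0.05,-0.8,-0.0084,-0.0114,0.055,-0.8,-0.0084,-0.0114,0.055,-0.8,-0.0084,-0.0114,0.055,-0.8,-0.0084,-0.0114,0.055,-0.8]'

```text
t: 14.35
tool_pos: [467.8, 324.2, 123.2]
ee_rot: [-3.13, 0.259, -0.002]
wrist_force: [0.5, 0.2, 0.0]
gripper_width: 0.641
```

```bash
python3 - <<'E'
from plan import *
plan([(468.9,322.2,66,-9.6)])
im,_=get('scene','scene3'); crop(im,380,170,500,300,5,'c8')
E
```

```text
now [467.8 324.2 123.2] ang -9.47 tilt [0.0012 0.0007] t 14.35 F [0.5 0.2 0. ] w 54.8
-> [468.9 322.2  66. ] -9.6  shift mm [ 1.5  1.8 57.2] yaw 0.13 dist 57
```

View pics/c8.png

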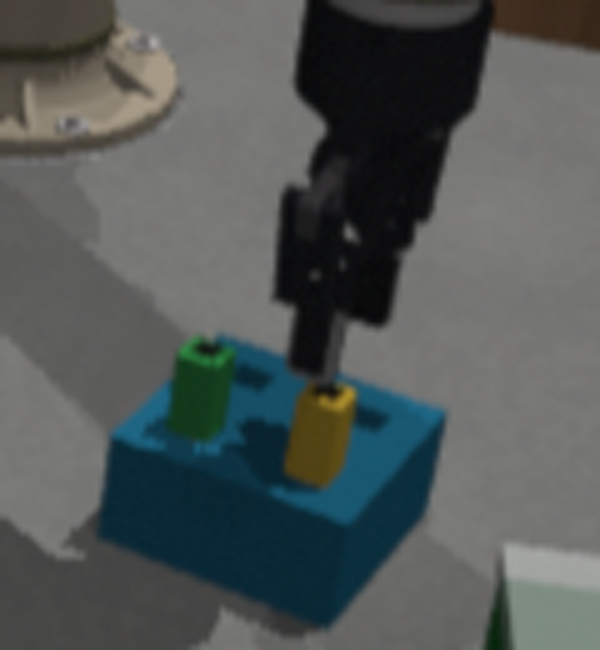

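Request:
drive_tool --steps '[0.0015,0.0018,0.006,0,0.0015,0.0018,0.02,0,0.0015,0.0018,0.036,0,0.0015,0.0018,0.049,0,0.0015,0.0018,0.057,0,0.0015,0.0018,0.057,0,0.0015,0.0018,0.057,0,0.0015,0.0018,0.057,0]'

```text
t: 15.07
tool_pos: [468.7, 322.6, 66.1]
ee_rot: [-3.13, 0.258, -0.001]
wrist_force: [0.7, -0.2, 0.2]
gripper_width: 0.645
```

Request:
drive_tool --steps '[0,0,0,0,0,0,0,0,0,0,0,0,0,0,0,0,0,0,0,0,0,0,0,0,0,0,0,0,0,0,0,0]' --gripper 0.01 --squeeze 30

```text
t: 15.73
tool_pos: [468.7, 322.4, 66.0]
ee_rot: [-3.13, 0.258, -0.001]
wrist_force: [-1.5, -0.7, 5.3]
gripper_width: 0.252
```

```bash
python3 - <<'E'
from plan import *
plan([(468.9,322.2,106,-9.6)])
E
```

```text
now [468.7 322.4  66. ] ang -9.44 tilt [0.001  0.0005] t 15.73 F [-1.5 -0.7  5.3] w 21.5
-> [468.9 322.2 106. ] -9.6  shift mm [  0.3   0.2 -40. ] yaw 0.16 dist 40
```

Request:
drive_tool --steps '[0,0,-0.005,0,0,0,-0.015,0,0,0,-0.025,0,0,0,-0.034,0,0,0,-0.041,0,0,0,-0.041,0,0,0,-0.041,0,0,0,-0.041,0]'

```text
t: 16.4
tool_pos: [468.2, 321.9, 106.1]
ee_rot: [3.131, -0.259, -0.0]
wrist_force: [-0.1, 0.1, -1.5]
gripper_width: 0.256
```

```bash
python3 - <<'E'
from plan import *
plan([(468.9,322.2,107,-9.6)])
im,_=get('scene','scene4'); crop(im,380,150,500,300,4,'c9')
E
```

```text
now [468.2 321.9 106.1] ang -9.44 tilt [-0.0001 -0.0003] t 16.4 F [-0.1  0.1 -1.5] w 21.8
-> [468.9 322.2 107. ] -9.6  shift mm [ 0.6 -0.4 -0.9] yaw 0.16 dist 1
```

View pics/c9.png

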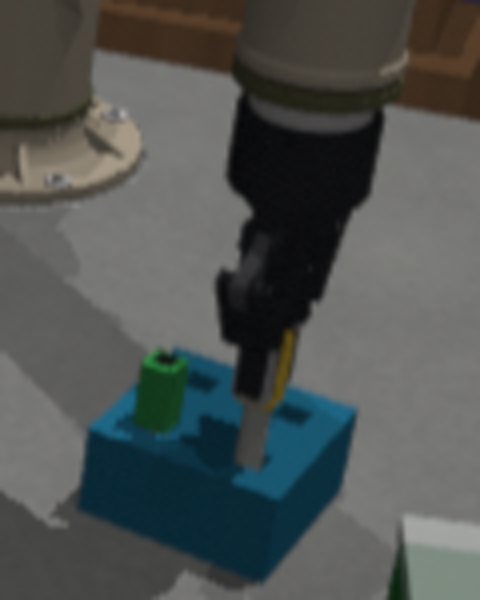

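Request:
drive_tool --steps '[0,-0.003,0,0,0,-0.006,0,0,0,-0.009,0,0,0,-0.012,0,0,0,-0.015,0,0,0,-0.018,0,0,0,-0.021,0,0,0,-0.021,0]'

```text
invalid input
```

```bash
python3 - <<'E'
from plan import *
plan([(468.9,322.2,150,-9.6)])
im,_=get('scene','scene5'); crop(im,380,150,500,300,4,'c10')
E
```

```text
now [468.1 321.8 105.9] ang -9.44 tilt [-0.0006 -0.0005] t 16.45 F [-0.5  0.4 -1. ] w 21.7
-> [468.9 322.2 150. ] -9.6  shift mm [  0.7  -0.5 -44.1] yaw 0.16 dist 44
```

View pics/c10.png

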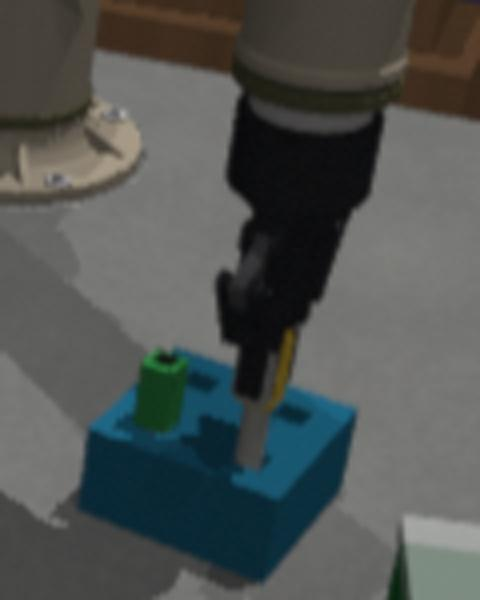

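Request:
drive_tool --steps '[0.0,-0.003,0.0,0.0,0.0,-0.006,0.0,0.0,0.0,-0.009,0.0,0.0,0.0,-0.012,0.0,0.0,0.0,-0.015,0.0,0.0,0.0,-0.018,0.0,0.0,0.0,-0.021,0.0,0.0,0.0,-0.021,0.0,0.0]'

```text
t: 17.17
tool_pos: [471.5, 342.2, 105.5]
ee_rot: [3.129, -0.258, -0.002]
wrist_force: [-0.5, -4.6, -1.5]
gripper_width: 0.251
```

```bash
python3 - <<'E'
from plan import *
plan([(468.9,322.2,150,-9.6)])
im,_=get('scene','scene5'); crop(im,380,150,500,300,4,'c10')
E
```

```text
now [471.5 342.2 105.5] ang -9.44 tilt [-0.0013 -0.002 ] t 17.17 F [-0.5 -4.6 -1.5] w 21.4
-> [468.9 322.2 150. ] -9.6  shift mm [  0.7  20.2 -44.5] yaw 0.16 dist 49
```

View pics/c10.png

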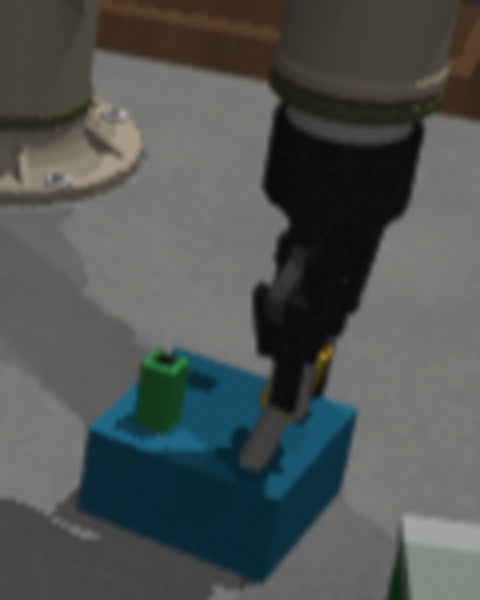

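Request:
drive_tool --steps '[0.0,0.0,-0.005,0.0,0.0,0.0,-0.015,0.0,0.0,0.0,-0.03,0.0,0.0,0.0,-0.045,0.0,0.0,0.0,-0.06,0.0,0.0,0.0,-0.075,0.0,0.0,0.0,-0.085,0.0,0.0,0.0,-0.085,0.0]'

```text
t: 17.88
tool_pos: [472.6, 344.7, 194.9]
ee_rot: [-3.127, 0.257, -0.006]
wrist_force: [-0.3, 0.5, -0.0]
gripper_width: 0.252
```

```bash
python3 - <<'E'
from plan import *
plan([(540,180,210,-5),(613.6,3.5,210,-1.3)])
im,d=get('scene','scene6'); 
pr=proj('scene',[tool()[0]]); print(pr)
u,v=pr[0].astype(int); u0,v0=max(u-50,0),max(v-50,0)
crop(im,u0,v0,u0+100,v0+100,6,'c11'); print(u0,v0)
E
```

```text
now [472.6 344.7 194.9] ang -9.4 tilt [0.0044 0.0039] t 17.88 F [-0.3  0.5 -0. ] w 21.5
-> [540. 180. 210.] -5  shift mm [ 93.4 151.5 -15.1] yaw -4.4 dist 179
-> [613.6   3.5 210. ] -1.3  shift mm [ 88.7 169.4  -0. ] yaw -3.7 dist 191
[[460.72417897 216.26599725]]
410 166
```

View pics/c11.png

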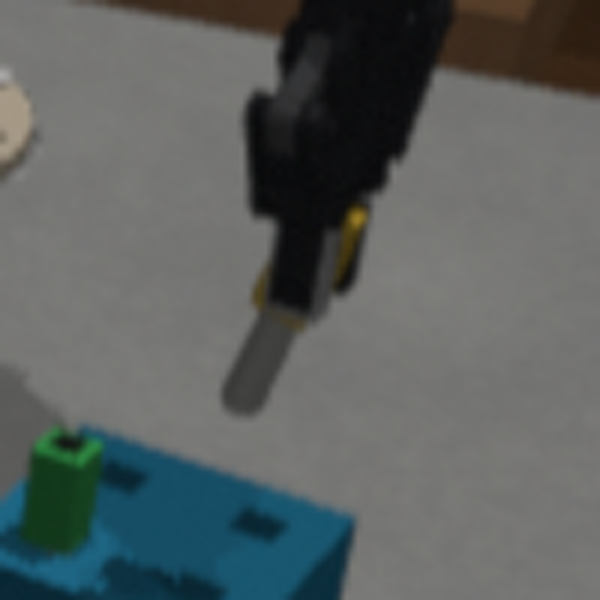

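```bash
cat >> plan.py <<'E'
def lean_pred(ths=(0.1,0.2,0.25,0.3,0.35),L=71,sgn=1):
    p,M,s=tool(); G=p-19*M[:,2]; u=-M[:,1]*sgn; k=-M[:,2]
    for th in ths:
        a=np.sin(th)*u+np.cos(th)*k
        print(th,'shoulder',proj('scene',[G-(L-46)*a]).round(1)[0],'foot',proj('scene',[G-L*a]).round(1)[0], 'grasp',proj('scene',[G]).round(1)[0])
E
python3 - <<'E'
from plan import *
lean_pred()
E
```

```text
0.1 shoulder [459.2 218.3] foot [453.8 235.9] grasp [462.2 208.4]
0.2 shoulder [458.1 217.8] foot [450.9 234.5] grasp [462.2 208.4]
0.25 shoulder [457.6 217.6] foot [449.4 233.7] grasp [462.2 208.4]
0.3 shoulder [457.1 217.3] foot [448.1 232.9] grasp [462.2 208.4]
0.35 shoulder [456.6 216.9] foot [446.7 232. ] grasp [462.2 208.4]
```

Request:
drive_tool --steps '[0.007,0.012,-0.001,0,0.02,0.032,-0.003,-1,0.037,0.06,-0.006,-2,0.056,0.09,-0.009,-3,0.074,0.12,-0.012,-4,0.086,0.14,-0.014,-4.4,0.0934,0.1515,-0.015,-4.4,0.0934,0.1515,-0.015,-4.4]'

```text
t: 18.6
tool_pos: [540.7, 173.4, 205.4]
ee_rot: [3.136, -0.148, -0.001]
wrist_force: [0.0, -1.4, -0.1]
gripper_width: 0.25
```

Request:
drive_tool --steps '[0.007,0.014,0,0,0.018,0.035,0,-0.5,0.034,0.065,0,-1.5,0.05,0.095,0,-2.5,0.066,0.125,0,-3.7,0.079,0.15,0,-3.7,0.0885,0.169,0,-3.7,0.0885,0.169,0,-3.7]'

```text
t: 19.27
tool_pos: [613.4, -3.4, 204.7]
ee_rot: [3.139, -0.047, -0.002]
wrist_force: [0.3, -1.2, -0.5]
gripper_width: 0.256
```

Request:
drive_tool --steps '[0,0,0,0,0,0,0,0,0,0,0.01,0,0,0,0.025,0,0,0,0.035,0,0,0,0.04,0,0,0,0.04,0,0,0,0.04,0]'

```text
t: 19.93
tool_pos: [612.2, 2.5, 166.2]
ee_rot: [-3.141, 0.036, 0.001]
wrist_force: [-0.4, -0.1, 0.7]
gripper_width: 0.257
```

```bash
python3 - <<'E'
from plan import *
plan([(613.6,3.5,150,-1.3)])
lean_pred((0.2,.25,.3,.35))
im,d=get('scene','scene7'); 
pr=proj('scene',[tool()[0]])
u,v=pr[0].astype(int); u0,v0=max(u-50,0),max(v-40,0)
crop(im,u0,v0,u0+100,v0+100,6,'c12'); print(u0,v0)
E
```

```text
now [612.2   2.5 166.2] ang -1.3 tilt [-0.0004  0.0002] t 19.93 F [-0.4 -0.1  0.7] w 21.9
-> [613.6   3.5 150. ] -1.3  shift mm [ 1.4 -1.  16.2] yaw 0.0 dist 16
0.2 shoulder [288.8 220.1] foot [285.8 236.4] grasp [290.5 211. ]
0.25 shoulder [288.3 219.9] foot [284.5 235.7] grasp [290.5 211. ]
0.3 shoulder [287.9 219.6] foot [283.2 234.9] grasp [290.5 211. ]
0.35 shoulder [287.4 219.4] foot [282.  234.2] grasp [290.5 211. ]
240 178
```

View pics/c12.png

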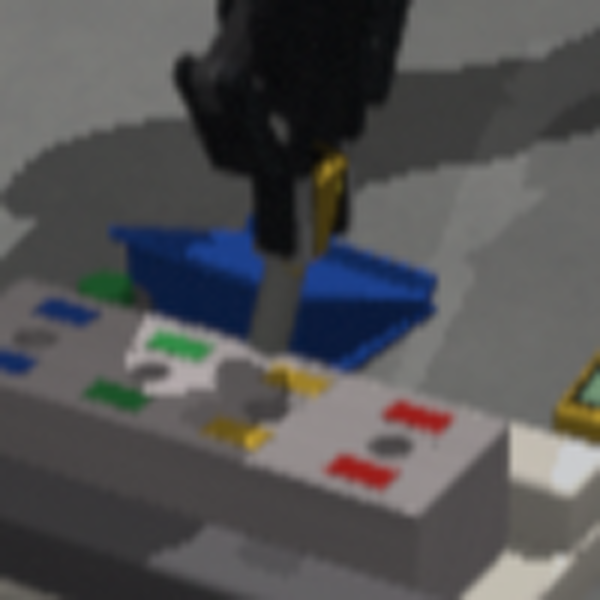

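Request:
drive_tool --steps '[0.001,0.002,0.003,0,0.0016,0.005,0.008,0,0.0016,0.005,0.013,0,0.0016,0.005,0.018,0,0.0016,0.005,0.022,0,0.0016,0.005,0.024,0,0.0016,0.005,0.024,0,0.0016,0.005,0.024,0]'

```text
t: 20.65
tool_pos: [613.8, -2.9, 142.2]
ee_rot: [-3.141, 0.036, 0.0]
wrist_force: [0.3, 0.1, -1.5]
gripper_width: 0.254
```

```bash
python3 - <<'E'
from plan import *
plan([(613.9,-2.6,139.3,-1.3)])
lean_pred((0.2,.25,.3))
im,d=get('scene','scene8'); crop(im,240,200,330,270,8,'c13')
E
```

```text
now [613.8  -2.9 142.2] ang -1.32 tilt [-0.0002  0.0002] t 20.65 F [ 0.3  0.1 -1.5] w 21.7
-> [613.9  -2.6 139.3] -1.3  shift mm [ 0.1 -0.3  2.9] yaw -0.02 dist 3
0.2 shoulder [286.6 229.1] foot [283.7 244.9] grasp [288.3 220.2]
0.25 shoulder [286.1 228.9] foot [282.4 244.3] grasp [288.3 220.2]
0.3 shoulder [285.7 228.6] foot [281.1 243.5] grasp [288.3 220.2]
```

View pics/c13.png

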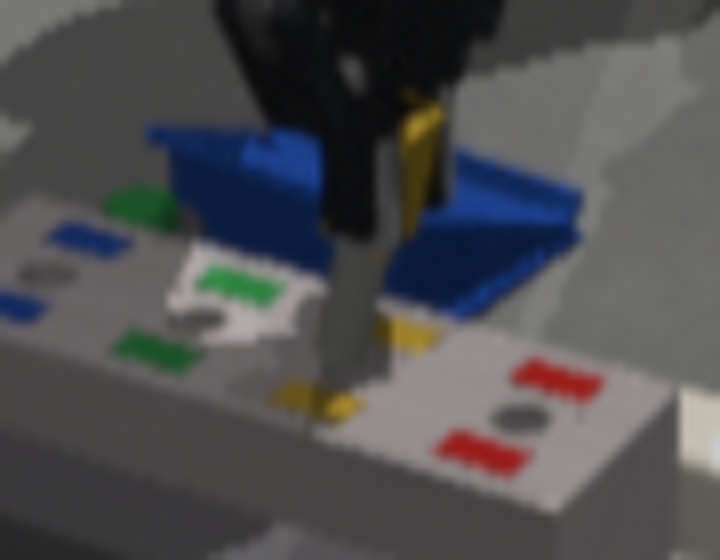

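Request:
drive_tool --steps '[0,0,0.001,0,0,0,0.002,0,0,0,0.003,0,0,0,0.003,0,0,0,0.003,0,0,0,0.003,0,0,0,0.003,0,0,0,0.003,0]'

```text
t: 21.37
tool_pos: [614.0, -3.0, 139.5]
ee_rot: [-3.141, 0.037, -0.001]
wrist_force: [0.1, 0.8, 0.1]
gripper_width: 0.252
```

```bash
python3 - <<'E'
from plan import *
plan([(613.9,-2.6,139.3,-1.3)])
print(proj('scene',[[613.2,-16.3,90],[613.2,38.7,90]]))
E
```

```text
now [614.   -3.  139.5] ang -1.33 tilt [0.0004 0.0001] t 21.37 F [0.1 0.8 0.1] w 21.5
-> [613.9  -2.6 139.3] -1.3  shift mm [-0.1 -0.4  0.2] yaw -0.03 dist 0
[[283.97718631 245.56432227]
 [304.74004143 251.59051527]]
```

Request:
drive_tool --steps '[0,-0.0005,0,0,0,-0.001,0,0,0,-0.0015,0,0,0,-0.002,0,0,0,-0.0025,0,0,0,-0.003,0,0,0,-0.003,0,0,0,-0.003,0,0]'

```text
t: 22.03
tool_pos: [613.9, 0.0, 139.3]
ee_rot: [-3.141, 0.036, 0.0]
wrist_force: [-0.1, 1.2, -1.6]
gripper_width: 0.254
```

Request:
drive_tool --steps '[0,-0.0005,0,0,0,-0.001,0,0,0,-0.001,0,0,0,-0.001,0,0,0,-0.001,0,0,0,-0.001,0,0,0,-0.001,0,0,0,-0.001,0,0]'

```text
t: 22.7
tool_pos: [614.0, 1.0, 139.3]
ee_rot: [-3.141, 0.037, -0.0]
wrist_force: [-0.6, -0.3, -1.9]
gripper_width: 0.256
```

```bash
python3 - <<'E'
from plan import *
plan([(613.9,-2.6,139.3,-1.3)])
E
```

```text
now [614.    1.  139.3] ang -1.34 tilt [0.     0.0001] t 22.7 F [-0.6 -0.3 -1.9] w 21.8
-> [613.9  -2.6 139.3] -1.3  shift mm [0.  3.6 0. ] yaw -0.04 dist 4
```

Request:
drive_tool --steps '[0,-0.0005,0,0,0,-0.001,0,0,0,-0.001,0,0,0,-0.001,0,0,0,-0.001,0,0,0,-0.001,0,0,0,-0.001,0,0,0,-0.001,0,0]'

```text
t: 23.37
tool_pos: [614.0, 2.0, 139.3]
ee_rot: [-3.141, 0.037, -0.0]
wrist_force: [-0.4, 0.2, -0.3]
gripper_width: 0.254
```

Request:
drive_tool --steps '[0,-0.0005,0,0,0,-0.001,0,0,0,-0.001,0,0,0,-0.001,0,0,0,-0.001,0,0,0,-0.001,0,0,0,-0.001,0,0,0,-0.001,0,0]'

```text
t: 24.03
tool_pos: [614.0, 2.7, 139.3]
ee_rot: [3.141, -0.037, -0.0]
wrist_force: [-0.4, -1.2, 0.2]
gripper_width: 0.254
```

```bash
python3 - <<'E'
from plan import *
plan([(613.9,-2.6,139.3,-1.3)])
im,d=get('scene','scene9'); crop(im,240,200,330,270,8,'c14')
E
```

```text
now [614.    2.7 139.3] ang -1.35 tilt [-0.     -0.0002] t 24.03 F [-0.4 -1.2  0.2] w 21.7
-> [613.9  -2.6 139.3] -1.3  shift mm [0.  5.3 0. ] yaw -0.05 dist 5
```

View pics/c14.png

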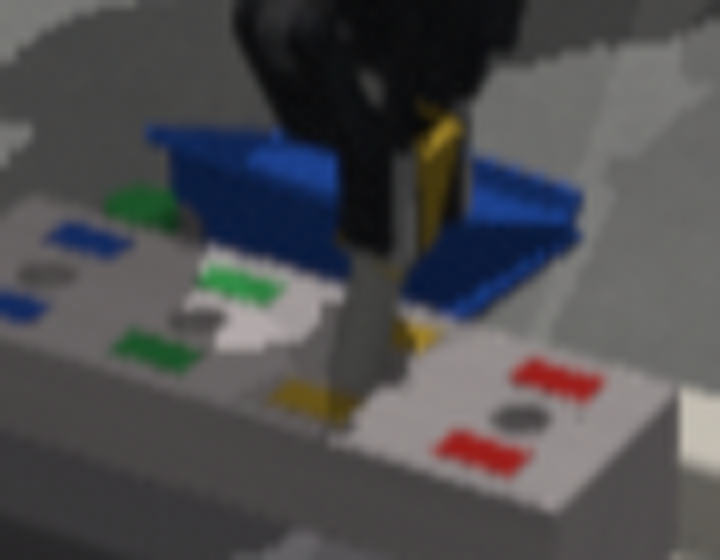

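Request:
drive_tool --steps '[0,-0.0005,0,0,0,-0.001,0,0,0,-0.001,0,0,0,-0.001,0,0,0,-0.001,0,0,0,-0.001,0,0,0,-0.001,0,0,0,-0.001,0,0]'

```text
t: 24.75
tool_pos: [614.0, 3.3, 139.3]
ee_rot: [3.141, -0.037, -0.0]
wrist_force: [-0.7, -4.8, 0.5]
gripper_width: 0.253
```

```bash
python3 - <<'E'
from plan import *
plan([(613.9,-2.6,139.3,-1.3)])
E
```

```text
now [614.    3.3 139.3] ang -1.36 tilt [-0.     -0.0006] t 24.75 F [-0.7 -4.8  0.5] w 21.6
-> [613.9  -2.6 139.3] -1.3  shift mm [0.  5.9 0. ] yaw -0.06 dist 6
```

Request:
drive_tool --steps '[0,0.001,0,0,0,0.0019,0,0,0,0.002,0.0005,0,0,0.0022,0.0012,0,0,0.0024,0.002,0,0,0.0026,0.0028,0,0,0.0027,0.0035,0,0,0.0027,0.0035,0]'

```text
t: 25.42
tool_pos: [613.7, 1.6, 135.4]
ee_rot: [-3.141, 0.036, 0.001]
wrist_force: [-1.3, -0.6, 0.5]
gripper_width: 0.253
```

```bash
python3 - <<'E'
from plan import *
plan([(613.9,-2.6,139.3,-1.3)])
E
```

```text
now [613.7   1.6 135.4] ang -1.31 tilt [-0.0007  0.0005] t 25.42 F [-1.3 -0.6  0.5] w 21.6
-> [613.9  -2.6 139.3] -1.3  shift mm [ 0.3  4.2 -3.9] yaw -0.01 dist 6
```

Request:
drive_tool --steps '[0,0.0002,0.0005,0,0,0.0004,0.001,0,0,0.0015,0.0015,0,0,0.003,0.0015,0,0,0.0045,0.0015,0,0,0.006,0.0015,0,0,0.0075,0.0015,0,0,0.009,0.0015,0]'

```text
t: 26.08
tool_pos: [613.6, -4.5, 134.8]
ee_rot: [-3.138, 0.032, -0.0]
wrist_force: [-4.6, 6.4, 2.7]
gripper_width: 0.252
```

```bash
python3 - <<'E'
from plan import *
plan([(613.6,-16.2,134,-1.3)])
E
```

```text
now [613.6  -4.5 134.8] ang -1.17 tilt [0.0002 0.0037] t 26.08 F [-4.6  6.4  2.7] w 21.5
-> [613.6 -16.2 134. ] -1.3  shift mm [ 0.2 11.7  0.8] yaw 0.13 dist 12
```

Request:
drive_tool --steps '[-0.0005,0.0015,0,0,-0.0005,0.003,0,0,-0.0005,0.0045,0,0,-0.0005,0.006,0,0,-0.0005,0.0075,0,0,-0.0005,0.009,0,0,-0.0005,0.01,0,0,-0.0005,0.01,0,0]'

```text
t: 26.75
tool_pos: [613.2, -15.1, 134.8]
ee_rot: [-3.138, 0.033, -0.001]
wrist_force: [-3.3, 4.3, 3.3]
gripper_width: 0.251
```

```bash
python3 - <<'E'
from plan import *
plan([(613.6,-16.2,134,-1.3)])
im,d=get('scene','scene10'); crop(im,230,180,330,260,7,'c15')
E
```

```text
now [613.2 -15.1 134.8] ang -1.21 tilt [0.0008 0.0031] t 26.75 F [-3.3  4.3  3.3] w 21.4
-> [613.6 -16.2 134. ] -1.3  shift mm [0.4 1.1 0.8] yaw 0.09 dist 1
```

View pics/c15.png

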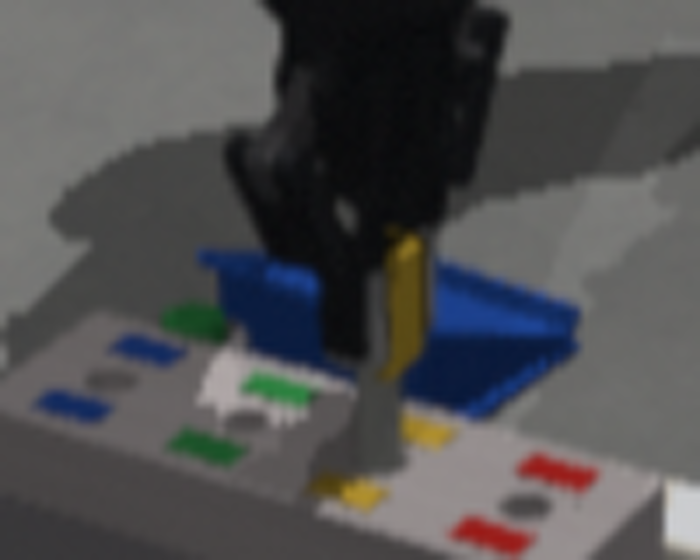

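Request:
drive_tool --steps '[-0.0003,0.001,0,0,-0.0004,0.002,0,0,-0.0005,0.0025,0.0005,0,-0.0005,0.0025,0.001,0,-0.0005,0.0025,0.002,0,-0.0005,0.0025,0.003,0,-0.0005,0.0025,0.004,0,-0.0005,0.0025,0.004,0]'

```text
t: 27.47
tool_pos: [612.9, -17.5, 130.7]
ee_rot: [-3.138, 0.033, -0.002]
wrist_force: [-0.9, 5.9, 1.5]
gripper_width: 0.255
```

```bash
python3 - <<'E'
from plan import *
plan([(613.6,-16.2,134,-1.3)])
E
```

```text
now [612.9 -17.5 130.7] ang -1.2 tilt [0.0014 0.0031] t 27.47 F [-0.9  5.9  1.5] w 21.8
-> [613.6 -16.2 134. ] -1.3  shift mm [ 0.7 -1.4 -3.3] yaw 0.1 dist 4
```

Request:
drive_tool --steps '[0,-0.0005,0.002,0,0,-0.0005,0.004,0,0,-0.0005,0.006,0,0,-0.0005,0.008,0,0,-0.0005,0.01,0,0,-0.0005,0.012,0,0,-0.0005,0.014,0,0,-0.0005,0.014,0]'

```text
t: 28.13
tool_pos: [612.8, -17.4, 116.3]
ee_rot: [-3.139, 0.033, -0.001]
wrist_force: [-0.1, 5.2, -1.2]
gripper_width: 0.255
```

```bash
python3 - <<'E'
from plan import *
plan([(613.6,-16.2,96,-1.3)])
E
```

```text
now [612.8 -17.4 116.3] ang -1.22 tilt [0.0009 0.0027] t 28.13 F [-0.1  5.2 -1.2] w 21.8
-> [613.6 -16.2  96. ] -1.3  shift mm [ 0.8 -1.2 20.3] yaw 0.08 dist 20
```

Request:
drive_tool --steps '[0,-0.0005,0.003,0,0,-0.0008,0.006,0,0,-0.0008,0.009,0,0,-0.0008,0.012,0,0,-0.0008,0.015,0,0,-0.0008,0.018,0,0,-0.0008,0.0195,0,0,-0.0008,0.0205,0]'

```text
t: 28.8
tool_pos: [612.8, -17.3, 95.8]
ee_rot: [-3.139, 0.034, -0.001]
wrist_force: [-2.4, 6.0, 3.2]
gripper_width: 0.253
```

Request:
drive_tool --steps '[0,0,0.0005,0,0,0,0.001,0,0,0,0.001,0,0,0,0.001,0,0,0,0.001,0,0,0,0.001,0,0,0,0.001,0,0,0,0.001,0]'

```text
t: 29.47
tool_pos: [612.8, -17.2, 95.5]
ee_rot: [-3.14, 0.034, -0.002]
wrist_force: [-3.7, 6.0, 6.8]
gripper_width: 0.258
```

```bash
python3 - <<'E'
from plan import *
plan([(613.6,-16.2,96,-1.3)])
im,d=get('scene','scene11'); crop(im,230,180,330,260,7,'c16')
E
```

```text
now [612.8 -17.2  95.5] ang -1.25 tilt [0.0011 0.0017] t 29.47 F [-3.7  6.   6.8] w 22.1
-> [613.6 -16.2  96. ] -1.3  shift mm [ 0.7 -1.  -0.5] yaw 0.05 dist 1
```

View pics/c16.png

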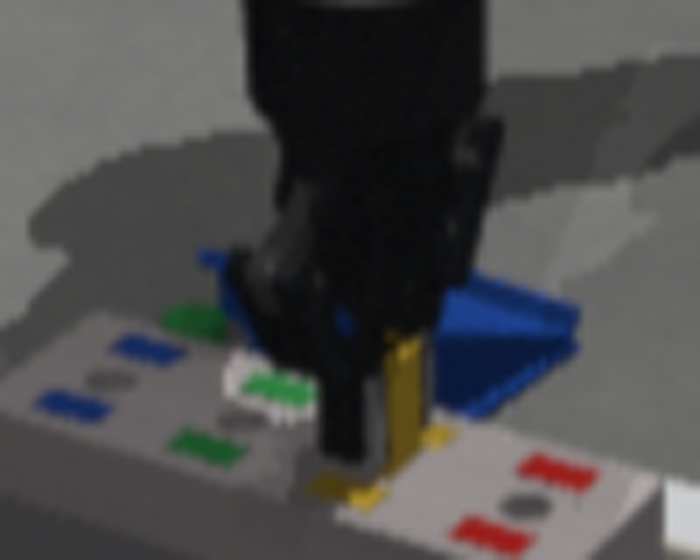

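Request:
drive_tool --steps '[0,0,0,0,0,0,0,0,0,0,0,0,0,0,0,0,0,0,0,0,0,0,0,0,0,0,-0.01,0,0,0,-0.025,0]' --gripper 0.05

```text
t: 30.18
tool_pos: [611.5, -19.1, 119.1]
ee_rot: [-3.141, 0.037, 0.005]
wrist_force: [-0.1, 1.0, 0.5]
gripper_width: 0.586
```

Request:
drive_tool --steps '[0,0,-0.02,0,0,0,-0.045,0,0,0,-0.07,0,0,0,-0.085,0,0,0,-0.09,0,0,0,-0.09,0,0,0,-0.09,0,0,0,-0.09,0]'

```text
t: 30.85
tool_pos: [611.8, -19.1, 208.4]
ee_rot: [-3.141, 0.037, 0.004]
wrist_force: [0.1, -0.2, -0.3]
gripper_width: 0.584
```

```bash
python3 - <<'E'
from plan import *
plan([(530,120,210,-5),(459,263,210,-9.6),(459,263,120,-9.6)])
E
```

```text
now [611.8 -19.1 208.4] ang -1.33 tilt [-0.0022  0.0001] t 30.85 F [ 0.1 -0.2 -0.3] w 49.9
-> [530. 120. 210.] -5  shift mm [ -85.  -137.1   -1.6] yaw 3.67 dist 161
-> [459. 263. 210.] -9.6  shift mm [ -83.2 -136.3   -0. ] yaw 4.6 dist 160
-> [459. 263. 120.] -9.6  shift mm [ 0. -0. 90.] yaw -0.0 dist 90
```

Request:
drive_tool --steps '[-0.007,-0.012,0,0,-0.02,-0.032,-0.001,1,-0.036,-0.058,-0.001,2,-0.052,-0.084,-0.0015,3,-0.068,-0.11,-0.0015,3.7,-0.08,-0.129,-0.0015,3.7,-0.085,-0.137,-0.0015,3.7,-0.085,-0.137,-0.0015,3.7]'

```text
t: 31.52
tool_pos: [528.7, 123.3, 211.1]
ee_rot: [-3.139, 0.13, 0.001]
wrist_force: [0.7, 1.8, 0.4]
gripper_width: 0.583
```

Request:
drive_tool --steps '[-0.007,-0.012,0,0,-0.02,-0.032,0,1,-0.036,-0.058,0,2,-0.052,-0.084,0,3,-0.068,-0.11,0,4,-0.08,-0.129,0,4.6,-0.083,-0.136,0,4.6,-0.083,-0.136,0,4.6]'

```text
t: 32.18
tool_pos: [459.3, 264.4, 211.2]
ee_rot: [-3.13, 0.26, 0.001]
wrist_force: [-0.5, -0.5, 0.4]
gripper_width: 0.583
```

Request:
drive_tool --steps '[0,0,0,0,0,0,0.01,0,0,0,0.03,0,0,0,0.055,0,0,0,0.075,0,0,0,0.085,0,0,0,0.085,0,0,0,0.085,0]' --gripper 0.055

```text
t: 32.85
tool_pos: [460.4, 261.9, 126.1]
ee_rot: [3.13, -0.266, -0.001]
wrist_force: [-0.3, -0.1, 0.9]
gripper_width: 0.643
```

```bash
python3 - <<'E'
from m import *
from plan import *
plan([(459,263,66,-9.6)])
im,d=get('top','top4'); P=cloud('top',d)
crop(im,285,170,435,345,4,'c17')
colr(im,(20,100,60),(35,255,255),134,'yelhead',(330,195,365,235))
Q=P[195:235,335:360].reshape(-1,3); Q=Q[Q[:,2]>115]; print(len(Q),Q.mean(0),np.median(Q[:,2])); rect_pts(Q[:,:2],'yh')
Q=Q[np.abs(Q[:,2]-np.median(Q[:,2]))<6]; A=np.c_[Q[:,:2]-Q[:,:2].mean(0),np.ones(len(Q))]; print('tilt',np.linalg.lstsq(A,Q[:,2],rcond=None)[0])
colr(im,(20,100,80),(35,255,255),30,'readout',(270,270,345,345))
E
```

```text
now [460.4 261.9 126.1] ang -9.72 tilt [-0.0009 -0.0002] t 32.85 F [-0.3 -0.1  0.9] w 54.9
-> [459. 263.  66.] -9.6  shift mm [-1.5 -0.9 60.1] yaw -0.12 dist 60
yelhead c [614.5 -14.5] size 35.7 23.5 long axis ang 0.29 n 74
   centroid px 347.14 210.33 [615.8 -14.7 134. ]
153 [606.60179467 -15.60552504 156.0971403 ] 132.55032439371934
yh c [527.8  10.1] size 25.6 203.6 long axis ang -18.09 n 153
tilt [2.30247601e-02 4.00245668e-03 1.32415930e+02]
readout c [407.4  86.6] size 95.8 45.7 long axis ang 4.49 n 128
   centroid px 295.93 317.12 [406.6  86.6  30. ]
```

View pics/c17.png

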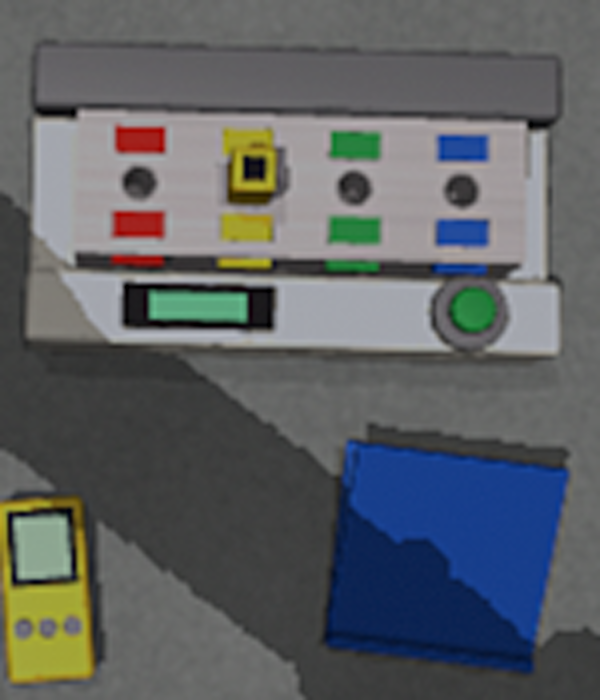

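Request:
drive_tool --steps '[-0.0015,-0.0009,0.006,0,-0.0015,-0.0009,0.02,0,-0.0015,-0.0009,0.036,0,-0.0015,-0.0009,0.05,0,-0.0015,-0.0009,0.06,0,-0.0015,-0.0009,0.06,0,-0.0015,-0.0009,0.06,0,-0.0015,-0.0009,0.06,0]'

```text
t: 33.57
tool_pos: [459.2, 264.5, 67.3]
ee_rot: [-3.13, 0.264, -0.002]
wrist_force: [0.2, 0.3, -0.2]
gripper_width: 0.642
```

Request:
drive_tool --steps '[0,0,0,0,0,0,0,0,0,0,0,0,0,0,0,0,0,0,0,0,0,0,0,0,0,0,0,0,0,0,0,0]' --gripper 0.01 --squeeze 30

```text
t: 34.23
tool_pos: [459.0, 264.2, 67.1]
ee_rot: [-3.13, 0.264, -0.002]
wrist_force: [-0.3, -1.3, 7.0]
gripper_width: 0.248
```

Request:
drive_tool --steps '[0,0,-0.005,0,0,0,-0.015,0,0,0,-0.025,0,0,0,-0.034,0,0,0,-0.041,0,0,0,-0.041,0,0,0,-0.041,0,0,0,-0.041,0]'

```text
t: 34.9
tool_pos: [458.5, 263.7, 107.1]
ee_rot: [3.13, -0.264, -0.0]
wrist_force: [-0.2, 0.4, -1.0]
gripper_width: 0.253
```

```bash
python3 - <<'E'
from plan import *
plan([(459,263,106,-9.6)])
im,_=get('scene','scene12'); crop(im,370,150,490,300,4,'c18')
E
```

```text
now [458.5 263.7 107.1] ang -9.64 tilt [-0.0001 -0.0002] t 34.9 F [-0.2  0.4 -1. ] w 21.6
-> [459. 263. 106.] -9.6  shift mm [0.6 0.6 1.1] yaw -0.04 dist 1
```

View pics/c18.png

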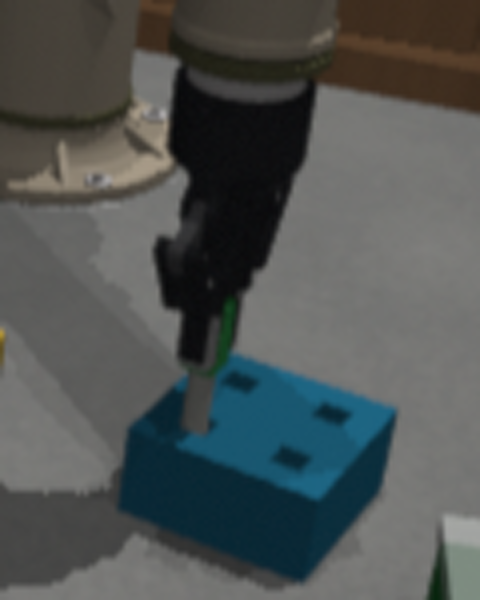

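Request:
drive_tool --steps '[0,-0.003,0,0,0,-0.006,0,0,0,-0.009,0,0,0,-0.012,0,0,0,-0.015,0,0,0,-0.018,0,0,0,-0.0215,0,0,0,-0.0215,0,0]'

```text
t: 35.62
tool_pos: [462.0, 285.1, 106.7]
ee_rot: [3.13, -0.263, -0.001]
wrist_force: [0.0, -4.6, -1.3]
gripper_width: 0.254
```

Request:
drive_tool --steps '[0,0,-0.005,0,0,0,-0.015,0,0,0,-0.03,0,0,0,-0.045,0,0,0,-0.06,0,0,0,-0.075,0,0,0,-0.09,0,0,0,-0.1,0]'

```text
t: 36.28
tool_pos: [462.7, 286.6, 210.4]
ee_rot: [-3.128, 0.262, -0.005]
wrist_force: [-0.1, 0.9, -0.9]
gripper_width: 0.255
```

```bash
python3 - <<'E'
from plan import *
plan([(535,110,208,-5),(612,-57.4,208,-1.3),(612,-57.4,165,-1.3)])
lean_pred((.15,.2,.25,.3),72)
im,d=get('scene','scene13'); 
pr=proj('scene',[tool()[0]])
u,v=pr[0].astype(int); u0,v0=max(u-50,0),max(v-40,0)
crop(im,u0,v0,u0+100,v0+100,6,'c19'); print(u0,v0)
E
```

```text
now [462.7 286.6 210.4] ang -9.58 tilt [0.0033 0.0028] t 36.28 F [-0.1  0.9 -0.9] w 21.8
-> [535. 110. 208.] -5  shift mm [100.7 162.2   2.4] yaw -4.58 dist 191
-> [612.  -57.4 208. ] -1.3  shift mm [ 91.3 160.1  -0. ] yaw -3.7 dist 184
-> [612.  -57.4 165. ] -1.3  shift mm [ 0. -0. 43.] yaw -0.0 dist 43
0.15 shoulder [434.6 203.9] foot [429. 221.] grasp [437.9 193.8]
0.2 shoulder [434.1 203.6] foot [427.6 220.3] grasp [437.9 193.8]
0.25 shoulder [433.5 203.3] foot [426.2 219.6] grasp [437.9 193.8]
0.3 shoulder [433. 203.] foot [424.9 218.7] grasp [437.9 193.8]
386 161
```

View pics/c19.png

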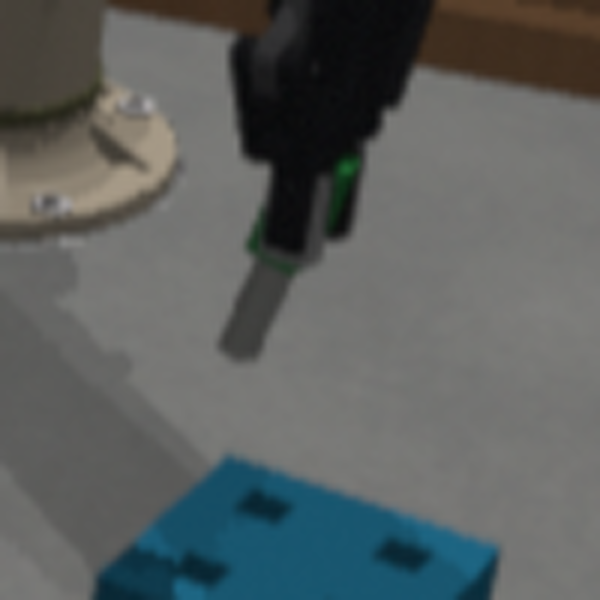

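Request:
drive_tool --steps '[0.008,0.013,0,0,0.022,0.035,0.001,-1,0.04,0.064,0.002,-2,0.06,0.096,0.002,-3,0.08,0.128,0.002,-4,0.093,0.15,0.002,-4.6,0.1007,0.162,0.002,-4.6,0.1007,0.162,0.002,-4.6]'

```text
t: 37.0
tool_pos: [536.0, 103.9, 205.0]
ee_rot: [3.137, -0.148, 0.001]
wrist_force: [0.3, 0.6, -1.0]
gripper_width: 0.254
```

Request:
drive_tool --steps '[0.007,0.013,0,0,0.02,0.035,0,-1,0.037,0.064,0,-2,0.055,0.096,0,-3,0.073,0.128,0,-3.7,0.085,0.15,0,-3.7,0.0913,0.16,0,-3.7,0.0913,0.16,0,-3.7]'

```text
t: 37.67
tool_pos: [612.1, -61.6, 204.7]
ee_rot: [-3.141, 0.043, 0.0]
wrist_force: [0.5, 0.0, -0.4]
gripper_width: 0.252
```

Request:
drive_tool --steps '[0,0,0,0,0,0,0,0,0,0,0.01,0,0,0,0.025,0,0,0,0.038,0,0,0,0.045,0,0,0,0.045,0,0,0,0.045,0]'

```text
t: 38.33
tool_pos: [611.0, -58.4, 159.9]
ee_rot: [-3.141, 0.036, 0.002]
wrist_force: [0.6, -0.4, -0.6]
gripper_width: 0.254
```

```bash
python3 - <<'E'
from plan import *
plan([(612,-57.4,143,-1.3),(612,-57.4,140.4,-1.3)])
lean_pred((.2,.25,.3,.35),72)
im,d=get('scene','scene14'); crop(im,220,190,310,260,8,'c20')
E
```

```text
now [611.  -58.4 159.9] ang -1.3 tilt [-0.001   0.0003] t 38.33 F [ 0.6 -0.4 -0.6] w 21.7
-> [612.  -57.4 143. ] -1.3  shift mm [ 1.  -1.  16.9] yaw -0.0 dist 17
-> [612.  -57.4 140.4] -1.3  shift mm [ 0.  -0.   2.6] yaw -0.0 dist 3
0.2 shoulder [266.2 216.6] foot [263.8 232.5] grasp [267.6 207.3]
0.25 shoulder [265.7 216.4] foot [262.5 231.8] grasp [267.6 207.3]
0.3 shoulder [265.3 216.1] foot [261.3 231.1] grasp [267.6 207.3]
0.35 shoulder [264.8 215.8] foot [260.1 230.3] grasp [267.6 207.3]
```

View pics/c20.png

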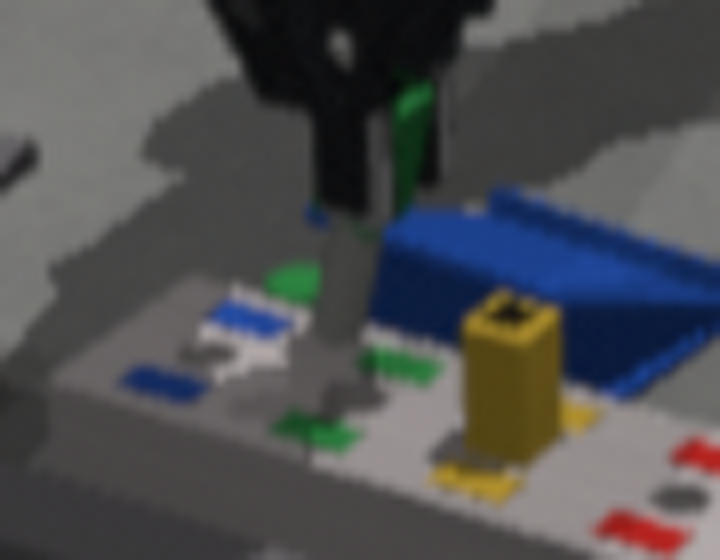

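Request:
drive_tool --steps '[0.001,-0.0012,0.003,0,0.001,-0.0024,0.008,0,0.001,-0.0024,0.013,0,0.001,-0.0024,0.016,0,0.001,-0.0024,0.018,0,0.001,-0.0024,0.0195,0,0.001,-0.0024,0.0205,0,0.001,-0.0024,0.0205,0]'

```text
t: 39.05
tool_pos: [612.4, -56.5, 140.0]
ee_rot: [3.141, -0.037, 0.0]
wrist_force: [-1.9, -0.8, 0.9]
gripper_width: 0.255
```

Request:
drive_tool --steps '[0,-0.0005,0,0,0,-0.001,0,0,0,-0.0015,0,0,0,-0.002,0,0,0,-0.002,0,0,0,-0.002,0,0,0,-0.002,0,0,0,-0.002,0,0]'

```text
t: 39.72
tool_pos: [612.4, -54.4, 139.8]
ee_rot: [-3.141, 0.037, 0.0]
wrist_force: [-0.7, 0.3, -1.0]
gripper_width: 0.254
```

Request:
drive_tool --steps '[0,-0.0005,0,0,0,-0.001,0,0,0,-0.001,0,0,0,-0.001,0,0,0,-0.001,0,0,0,-0.001,0,0,0,-0.001,0,0,0,-0.001,0,0]'

```text
t: 40.38
tool_pos: [612.4, -53.5, 139.8]
ee_rot: [-3.141, 0.037, -0.0]
wrist_force: [-0.3, 0.2, -0.3]
gripper_width: 0.257
```

```bash
python3 - <<'E'
from plan import *
plan([(612,-57.4,139.5,-1.3)])
im,d=get('scene','scene15'); crop(im,220,190,310,260,8,'c21')
E
```

```text
now [612.4 -53.5 139.8] ang -1.34 tilt [0.     0.0001] t 40.38 F [-0.3  0.2 -0.3] w 21.9
-> [612.  -57.4 139.5] -1.3  shift mm [-0.3  3.9  0.3] yaw -0.04 dist 4
```

View pics/c21.png

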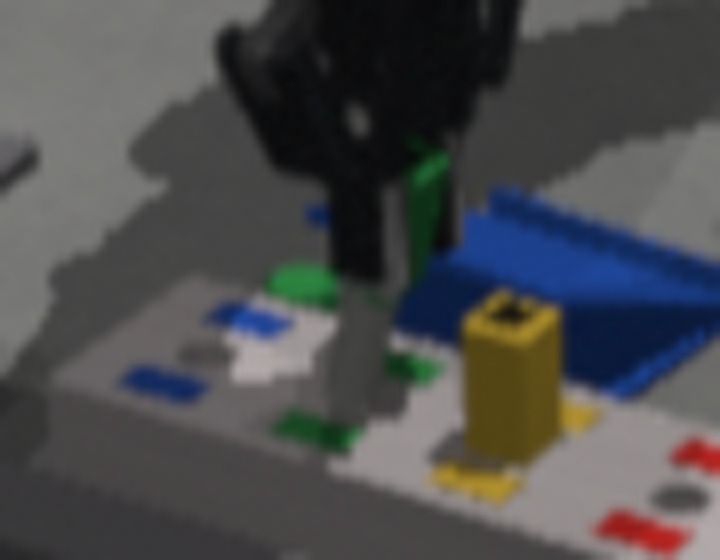

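Request:
drive_tool --steps '[0,-0.0005,0,0,0,-0.001,0,0,0,-0.001,0,0,0,-0.001,0,0,0,-0.001,0,0,0,-0.001,0,0,0,-0.001,0,0,0,-0.001,0,0]'

```text
t: 41.1
tool_pos: [612.4, -52.5, 139.8]
ee_rot: [-3.141, 0.037, -0.0]
wrist_force: [0.6, -0.1, -0.5]
gripper_width: 0.249
```

Request:
drive_tool --steps '[0,-0.0005,0,0,0,-0.001,0,0,0,-0.001,0,0,0,-0.001,0,0,0,-0.001,0,0,0,-0.001,0,0,0,-0.001,0,0,0,-0.001,0,0]'

```text
t: 41.77
tool_pos: [612.5, -51.5, 139.8]
ee_rot: [-3.141, 0.037, -0.0]
wrist_force: [-0.1, 0.4, -0.3]
gripper_width: 0.258
```

```bash
python3 - <<'E'
from plan import *
plan([(612,-57.4,139.5,-1.3)])
E
```

```text
now [612.5 -51.5 139.8] ang -1.34 tilt [0.     0.0001] t 41.77 F [-0.1  0.4 -0.3] w 22.1
-> [612.  -57.4 139.5] -1.3  shift mm [-0.3  5.9  0.3] yaw -0.04 dist 6
```

Request:
drive_tool --steps '[0,-0.0005,0,0,0,-0.001,0,0,0,-0.001,0,0,0,-0.001,0,0,0,-0.001,0,0,0,-0.001,0,0,0,-0.001,0,0,0,-0.001,0,0]'

```text
t: 42.43
tool_pos: [612.5, -50.5, 139.8]
ee_rot: [3.141, -0.037, 0.0]
wrist_force: [-0.0, -1.1, -1.2]
gripper_width: 0.252
```

```bash
python3 - <<'E'
from plan import *
plan([(612,-57.4,139.5,-1.3)])
im,d=get('scene','scene16'); crop(im,220,190,310,260,8,'c22')
E
```

```text
now [612.5 -50.5 139.8] ang -1.34 tilt [ 0. -0.] t 42.43 F [-0.  -1.1 -1.2] w 21.5
-> [612.  -57.4 139.5] -1.3  shift mm [-0.3  6.9  0.3] yaw -0.04 dist 7
```

View pics/c22.png

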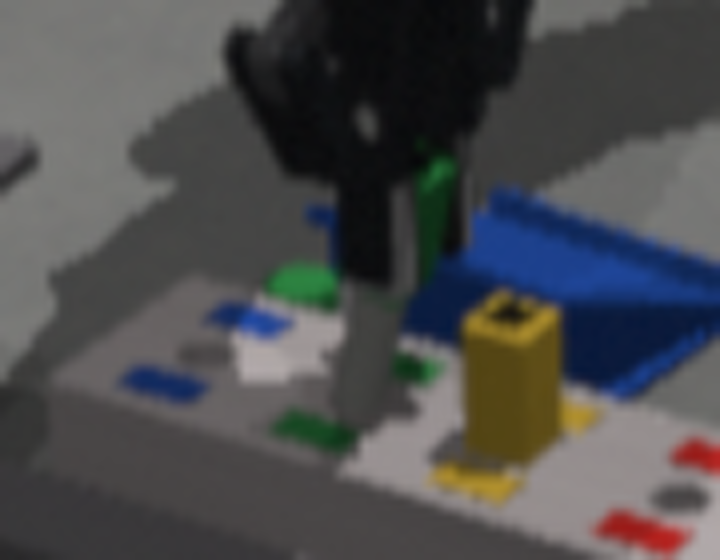

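Request:
drive_tool --steps '[0,-0.0005,0,0,0,-0.001,0,0,0,-0.001,0,0,0,-0.001,0,0,0,-0.001,0,0,0,-0.001,0,0,0,-0.001,0,0,0,-0.001,0,0]'

```text
t: 43.15
tool_pos: [612.5, -49.9, 139.8]
ee_rot: [3.141, -0.037, -0.0]
wrist_force: [-0.3, -4.7, -1.8]
gripper_width: 0.252
```

```bash
python3 - <<'E'
from plan import *
plan([(612,-57.4,139.5,-1.3)])
E
```

```text
now [612.5 -49.9 139.8] ang -1.36 tilt [-0.0001 -0.0004] t 43.15 F [-0.3 -4.7 -1.8] w 21.6
-> [612.  -57.4 139.5] -1.3  shift mm [-0.3  7.5  0.3] yaw -0.06 dist 8
```

Request:
drive_tool --steps '[0,0.0006,0,0,0,0.0011,0.0002,0,0,0.0014,0.001,0,0,0.0017,0.002,0,0,0.002,0.003,0,0,0.0023,0.0038,0,0,0.0025,0.0045,0,0,0.0025,0.0045,0]'

```text
t: 43.82
tool_pos: [612.4, -51.6, 135.0]
ee_rot: [-3.141, 0.036, 0.0]
wrist_force: [-0.7, -1.7, -0.4]
gripper_width: 0.257
```

```bash
python3 - <<'E'
from plan import *
plan([(612,-57.4,139.5,-1.3)])
E
```

```text
now [612.4 -51.6 135. ] ang -1.32 tilt [-0.0002  0.0005] t 43.82 F [-0.7 -1.7 -0.4] w 21.9
-> [612.  -57.4 139.5] -1.3  shift mm [-0.3  5.8 -4.5] yaw -0.02 dist 7
```

Request:
drive_tool --steps '[0,0.0003,0.0005,0,0,0.0006,0.001,0,0,0.002,0.0015,0,0,0.0035,0.0015,0,0,0.005,0.0015,0,0,0.0065,0.0015,0,-0.0003,0.008,0.0015,0,-0.0003,0.0095,0.0015,0]'

```text
t: 44.48
tool_pos: [612.1, -58.5, 134.3]
ee_rot: [-3.138, 0.032, -0.001]
wrist_force: [-2.6, 5.7, 3.3]
gripper_width: 0.251
```

Request:
drive_tool --steps '[0,0.0015,0,0,0,0.003,0,0,0,0.0045,0,0,0,0.006,0,0,0,0.0075,0,0,0,0.009,0,0,0,0.0105,0,0,0,0.0115,0,0]'

```text
t: 45.15
tool_pos: [611.9, -70.4, 134.2]
ee_rot: [-3.138, 0.033, -0.001]
wrist_force: [-1.5, 5.7, 2.5]
gripper_width: 0.251
```

```bash
python3 - <<'E'
from plan import *
plan([(612,-72,97,-1.3)])
im,d=get('scene','scene17'); crop(im,220,180,310,250,8,'c23')
E
```

```text
now [611.9 -70.4 134.2] ang -1.2 tilt [0.0005 0.003 ] t 45.15 F [-1.5  5.7  2.5] w 21.4
-> [612. -72.  97.] -1.3  shift mm [ 0.2  1.6 37.2] yaw 0.1 dist 37
```

View pics/c23.png

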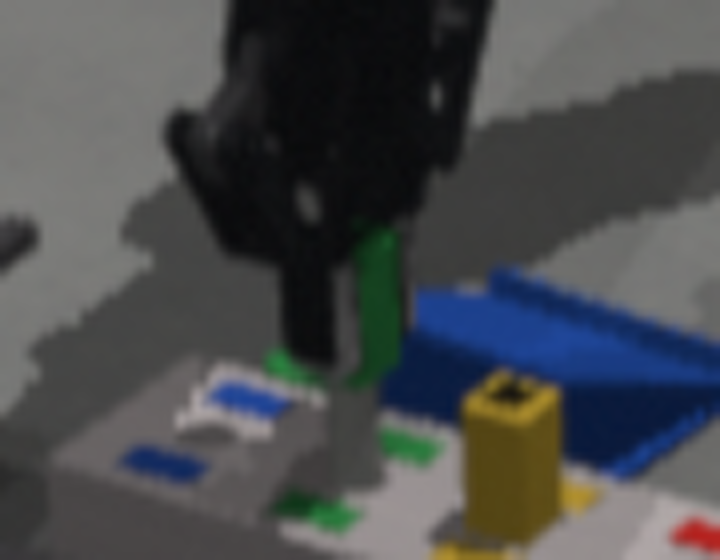

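Request:
drive_tool --steps '[-0.0003,0.001,0,0,-0.0003,0.0018,0,0,-0.0003,0.0022,0.0005,0,-0.0003,0.0022,0.001,0,-0.0003,0.0022,0.002,0,-0.0003,0.0022,0.003,0,-0.0003,0.0022,0.004,0,-0.0003,0.0022,0.004,0]'

```text
t: 45.87
tool_pos: [611.6, -72.5, 130.1]
ee_rot: [-3.138, 0.033, -0.001]
wrist_force: [-0.8, 5.5, 1.9]
gripper_width: 0.256
```

Request:
drive_tool --steps '[0,-0.0005,0.001,0,0,-0.0005,0.002,0,0,-0.0005,0.004,0,0,-0.0005,0.006,0,0,-0.0005,0.008,0,0,-0.0005,0.01,0,0,-0.0005,0.01,0,0,-0.0005,0.01,0]'

```text
t: 46.53
tool_pos: [611.6, -72.3, 119.8]
ee_rot: [-3.139, 0.033, -0.001]
wrist_force: [-0.4, 7.2, -0.7]
gripper_width: 0.252
```

```bash
python3 - <<'E'
from plan import *
plan([(612,-72,97.1,-1.3)])
E
```

```text
now [611.6 -72.3 119.8] ang -1.21 tilt [0.0005 0.0027] t 46.53 F [-0.4  7.2 -0.7] w 21.5
-> [612.  -72.   97.1] -1.3  shift mm [ 0.4 -0.3 22.7] yaw 0.09 dist 23
```

Request:
drive_tool --steps '[0,-0.0005,0.003,0,0,-0.001,0.006,0,0,-0.001,0.009,0,0,-0.001,0.012,0,0,-0.001,0.015,0,0,-0.001,0.018,0,0,-0.001,0.021,0,0,-0.001,0.0225,0]'

```text
t: 47.2
tool_pos: [611.6, -72.0, 97.2]
ee_rot: [-3.14, 0.034, -0.001]
wrist_force: [-0.1, 6.3, 3.8]
gripper_width: 0.258
```

Request:
drive_tool --steps '[0,0,0.0005,0,0,0,0.001,0,0,0,0.0015,0,0,0,0.0015,0,0,0,0.0015,0,0,0,0.0015,0,0,0,0.0015,0,0,0,0.0015,0]'

```text
t: 47.87
tool_pos: [611.6, -71.9, 96.7]
ee_rot: [-3.14, 0.034, -0.001]
wrist_force: [-4.7, 6.1, 8.8]
gripper_width: 0.254
```

```bash
python3 - <<'E'
from plan import *
plan([(612,-72,97.1,-1.3)])
im,d=get('scene','scene18'); crop(im,220,180,310,250,8,'c24')
E
```

```text
now [611.6 -71.9  96.7] ang -1.25 tilt [0.0007 0.0015] t 47.87 F [-4.7  6.1  8.8] w 21.7
-> [612.  -72.   97.1] -1.3  shift mm [ 0.4  0.1 -0.4] yaw 0.05 dist 1
```

View pics/c24.png

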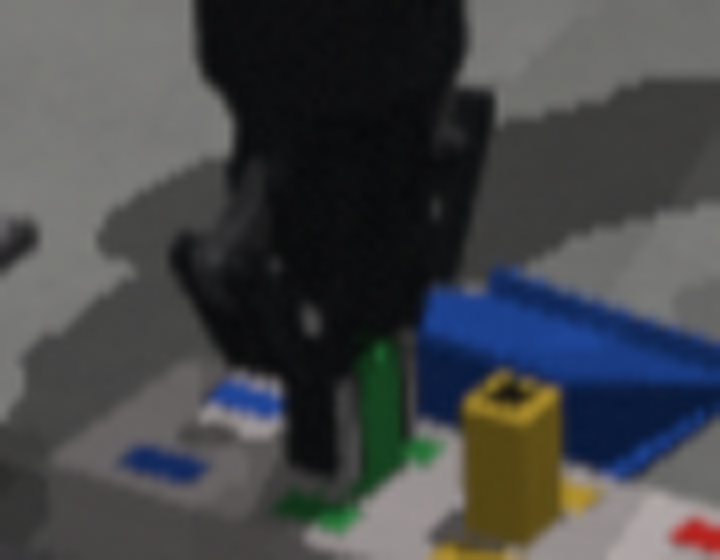

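Request:
drive_tool --steps '[0,0,0,0,0,0,0,0,0,0,0,0,0,0,0,0,0,0,0,0,0,0,0,0,0,0,-0.01,0,0,0,-0.025,0]' --gripper 0.05

```text
t: 48.58
tool_pos: [610.3, -73.7, 120.0]
ee_rot: [-3.141, 0.037, 0.005]
wrist_force: [0.7, 0.6, 0.4]
gripper_width: 0.585
```

Request:
drive_tool --steps '[0,0,-0.02,0,0,0,-0.04,0,0,0,-0.055,0,0,0,-0.06,0,0,0,-0.06,0,0,0,-0.06,0,0,0,-0.06,0,0,0,-0.06,0]'

```text
t: 49.25
tool_pos: [610.7, -73.7, 179.5]
ee_rot: [-3.141, 0.037, 0.003]
wrist_force: [-0.5, -0.4, -0.7]
gripper_width: 0.582
```

```bash
python3 - <<'E'
from m import *
from plan import *
for f in ['top0','top3','top4']:
    im=cv2.imread(f'pics/{f}.png'); d=np.load(f'pics/{f}.npy'); P=cloud('top',d)
    m=mask(im,(50,100,40),(75,255,255)); mm=np.zeros_like(m); mm[232:265,385:420]=255; m&=mm; m=cv2.erode(m,np.ones((3,3),np.uint8))
    print(f,'button z',np.median(P[m>0],0), (m>0).sum())
    c=colr(im,(50,100,40),(75,255,255),80,'start',(385,232,420,265))
im=cv2.imread('pics/top4.png'); d=np.load('pics/top4.npy'); P=cloud('top',d)
m=mask(im,(100,100,30),(125,255,255)); mm=np.zeros_like(m); mm[270:345,360:435]=255; m&=mm; m=cv2.erode(m,np.ones((3,3),np.uint8))
Q=P[m>0]; Q=Q[(Q[:,2]>5)&(Q[:,2]<90)]
c0=Q.mean(0)
for _ in range(5):
    A=np.c_[Q[:,:2]-c0[:2],np.ones(len(Q))]; co=np.linalg.lstsq(A,Q[:,2],rcond=None)[0]; r_=Q[:,2]-A@co; Q2=Q[np.abs(r_)<4]; 
    Q=Q2
print('c0',c0,'plane',co,'slope',np.degrees(np.arctan(np.hypot(co[0],co[1]))),'dir',np.degrees(np.arctan2(co[1],co[0])),'rms',r_.std())
Q=P[m>0]; rect_pts(Q[:,:2],'rest'); 
ax=np.array([np.cos(np.radians(-7)),np.sin(np.radians(-7))]); s=(Q[:,:2]-c0[:2])@ax; 
for lo in np.arange(s.min(),s.max(),6): 
    k=(s>=lo)&(s<lo+6); print(round(lo,1),Q[k][:,2].mean().round(1),k.sum())
plan([(551,-133,130,-1.3)])
E
```

```text
top0 button z [ 550.25652214 -131.56760425   82.46614696] 62
start c [ 550.5 -131.7] size 20.6 22.6 long axis ang -89.72 n 30
   centroid px 402.76 247.05 [ 550.4 -132.1   80. ]
top3 button z [ 550.15728292 -131.81316066   82.79414944] 62
start c [ 550.5 -131.7] size 20.6 22.6 long axis ang -89.72 n 30
   centroid px 402.76 247.05 [ 550.4 -132.1   80. ]
top4 button z [ 550.12782283 -131.61046562   82.01291458] 62
start c [ 550.5 -131.7] size 20.6 22.6 long axis ang -89.72 n 30
   centroid px 402.76 247.05 [ 550.4 -132.1   80. ]
c0 [ 424.97795445 -122.45708857   34.38826142] plane [ 0.45669424 -0.0593134  34.30922238] slope 24.72747976558563 dir -7.399898416264221 rms 1.6636105372184078
rest c [433.6 -62.9] size 231.1 105.6 long axis ang 81.07 n 2584
-52.7 19.1 145
-46.7 14.0 141
-40.7 16.4 139
-34.7 19.2 143
-28.7 22.2 143
-22.7 24.8 144
-16.7 100.6 158
-10.7 30.1 146
-4.7 33.2 147
1.3 35.6 151
7.3 37.8 151
13.3 41.4 152
19.3 43.7 153
25.3 46.3 157
31.3 48.7 155
37.3 51.2 157
43.3 54.4 161
49.3 49.8 41
now [610.7 -73.7 179.5] ang -1.33 tilt [-0.0021  0.0003] t 49.25 F [-0.5 -0.4 -0.7] w 49.7
-> [ 551. -133.  130.] -1.3  shift mm [-58.3  60.7  49.5] yaw -0.03 dist 98
```

Request:
drive_tool --steps '[-0.005,0.005,0,0,-0.02,0.02,0,0,-0.035,0.035,0.005,0,-0.05,0.05,0.015,0,-0.0593,0.0598,0.03,0,-0.0593,0.0598,0.045,0,-0.0593,0.0598,0.055,0,-0.0593,0.0598,0.055,0]' --gripper 0.0

```text
t: 49.92
tool_pos: [548.9, -132.1, 123.3]
ee_rot: [-3.14, 0.037, 0.006]
wrist_force: [-0.8, -0.2, -0.7]
gripper_width: 0.004
```

Request:
drive_tool --steps '[0,0,0,0,0,0,0.005,0,0,0,0.012,0,0,0,0.02,0,0,0,0.025,0,0,0,0.03,0,0,0,0.032,0,0,0,0.032,0]'

```text
t: 50.58
tool_pos: [550.3, -131.9, 93.1]
ee_rot: [-3.141, 0.036, 0.002]
wrist_force: [0.2, -0.2, 0.1]
gripper_width: -0.002
```

```bash
python3 - <<'E'
from m import *
from plan import *
plan([(550,-132,78,-1.3)])
im,d=get('scene','scene19'); crop(im,200,160,320,260,6,'c25')
E
```

```text
now [ 550.3 -131.9   93.1] ang -1.33 tilt [-0.0011  0.0005] t 50.58 F [ 0.2 -0.2  0.1] w -0.2
-> [ 550. -132.   78.] -1.3  shift mm [-0.3  0.1 15.1] yaw -0.03 dist 15
```

View pics/c25.png

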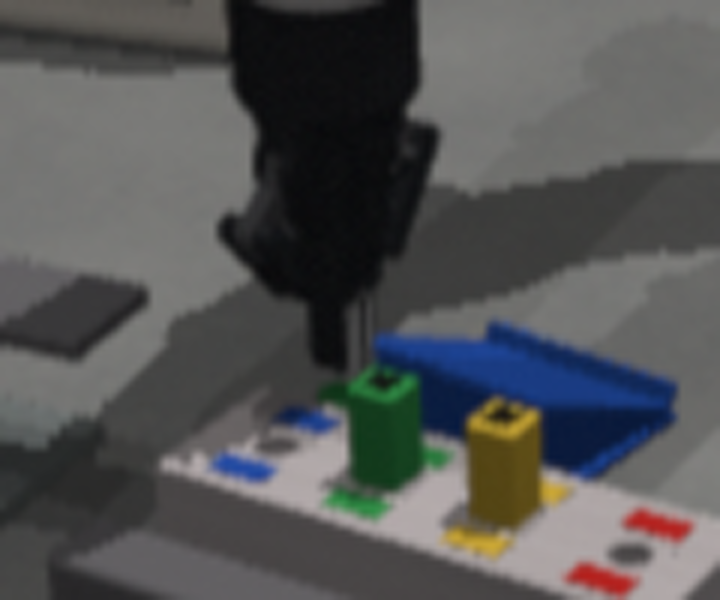

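Request:
drive_tool --steps '[0,0,0.004,0,0,0,0.008,0,0,0,0.01,0,0,0,0.012,0,0,0,0.0135,0,0,0,0.0145,0,0,0,0.015,0,0,0,0.015,0]'

```text
t: 51.3
tool_pos: [550.7, -132.1, 78.9]
ee_rot: [3.141, -0.037, 0.0]
wrist_force: [-1.5, -0.5, 2.4]
gripper_width: -0.004
```

```bash
python3 - <<'E'
from plan import *
plan([(550,-132,77,-1.3)])
E
```

```text
now [ 550.7 -132.1   78.9] ang -1.33 tilt [ 0.0001 -0.0001] t 51.3 F [-1.5 -0.5  2.4] w -0.3
-> [ 550. -132.   77.] -1.3  shift mm [-0.7 -0.   1.9] yaw -0.03 dist 2
```

Request:
drive_tool --steps '[0,0,0.0005,0,0,0,0.001,0,0,0,0.0015,0,0,0,0.002,0,0,0,0.002,0,0,0,0.002,0,0,0,0.002,0,0,0,0.002,0]'

```text
t: 51.97
tool_pos: [550.8, -132.1, 78.0]
ee_rot: [3.141, -0.037, 0.001]
wrist_force: [-5.8, 0.3, 13.2]
gripper_width: 0.003
```

Request:
drive_tool --steps '[0,0,0.0005,0,0,0,0.001,0,0,0,0.001,0,0,0,0.001,0,0,0,0.001,0,0,0,0.001,0,0,0,0.001,0,0,0,0.001,0]'

```text
t: 52.63
tool_pos: [550.9, -132.1, 77.8]
ee_rot: [3.14, -0.037, 0.001]
wrist_force: [-9.5, 1.4, 21.0]
gripper_width: -0.004
```

```bash
python3 - <<'E'
from plan import *
plan([(550,-132,77,-1.3)])
E
```

```text
now [ 550.9 -132.1   77.8] ang -1.34 tilt [ 0.0007 -0.0012] t 52.63 F [-9.5  1.4 21. ] w -0.4
-> [ 550. -132.   77.] -1.3  shift mm [-0.9 -0.1  0.8] yaw -0.04 dist 1
```

Request:
drive_tool --steps '[0,0,-0.005,0,0,0,-0.02,0,0,0,-0.04,0,0,0,-0.06,0,0,0,-0.075,0,0,0,-0.085,0,0,0,-0.085,0,0,0,-0.085,0]'

```text
t: 53.3
tool_pos: [550.7, -132.1, 160.6]
ee_rot: [3.141, -0.037, 0.001]
wrist_force: [-0.5, -0.5, -0.2]
gripper_width: 0.005
```

```bash
python3 - <<'E'
from plan import *
plan([(500,0,160,-43),(418.5,87.5,110,-85.5),(418.5,87.5,5,-85.5)])
E
```

```text
now [ 550.7 -132.1  160.6] ang -1.34 tilt [ 0.0004 -0.0001] t 53.3 F [-0.5 -0.5 -0.2] w 0.4
-> [500.   0. 160.] -43  shift mm [ -53.8 -130.9    0.6] yaw 41.66 dist 141
-> [418.5  87.5 110. ] -85.5  shift mm [-119.3   -8.4   50. ] yaw 42.5 dist 130
-> [418.5  87.5   5. ] -85.5  shift mm [  0.  -0. 105.] yaw -0.0 dist 105
```

Request:
drive_tool --steps '[-0.006,-0.015,0,5,-0.016,-0.038,0,11,-0.027,-0.065,0,18,-0.038,-0.092,0,25,-0.048,-0.116,0,32,-0.0538,-0.131,0,38,-0.0538,-0.131,0,41.7,-0.0538,-0.131,0,41.7]' --gripper 0.075

```text
t: 53.97
tool_pos: [498.9, 1.4, 159.6]
ee_rot: [2.922, -1.153, -0.003]
wrist_force: [0.6, -0.0, -0.8]
gripper_width: 0.876
```

Request:
drive_tool --steps '[-0.015,-0.001,0.005,5,-0.037,-0.003,0.015,11,-0.06,-0.004,0.025,18,-0.082,-0.006,0.035,25,-0.105,-0.007,0.044,32,-0.1193,-0.0084,0.05,38,-0.1193,-0.0084,0.05,42.5,-0.1193,-0.0084,0.05,42.5]'

```text
t: 54.63
tool_pos: [417.5, 87.5, 109.7]
ee_rot: [2.304, -2.133, -0.002]
wrist_force: [1.1, -0.2, -0.2]
gripper_width: 0.88
```

Request:
drive_tool --steps '[0,0,0,0,0,0,0.01,0,0,0,0.025,0,0,0,0.04,0,0,0,0.05,0,0,0,0.055,0,0,0,0.055,0,0,0,0.055,0]'

```text
t: 55.3
tool_pos: [418.6, 87.7, 55.8]
ee_rot: [-2.307, 2.133, 0.001]
wrist_force: [0.8, 0.3, 0.3]
gripper_width: 0.88
```

```bash
python3 - <<'E'
from m import *
from plan import *
plan([(418.5,87.5,5,-85.5)])
im,d=get('scene','scene20'); crop(im,270,180,410,290,5,'c26')
im,d=get('top','top5'); P=cloud('top',d)
for nm,lo,hi,b in [('yel',(20,100,60),(35,255,255),(330,195,365,222)),('grn',(50,100,40),(75,255,255),(360,195,390,222))]:
    m=mask(im,lo,hi); mm=np.zeros_like(m); mm[b[1]:b[3],b[0]:b[2]]=255
    Q=P[(m>0)&(mm>0)]; Q=Q[(Q[:,2]>120)&(Q[:,2]<150)]; print(nm,len(Q),np.median(Q,0))
print('q',tool()[2]['joint_positions'].round(2))
E
```

```text
now [418.6  87.7  55.8] ang -85.51 tilt [-0.0004  0.0004] t 55.3 F [0.8 0.3 0.3] w 75.2
-> [418.5  87.5   5. ] -85.5  shift mm [ 0.2  0.1 50.8] yaw -0.01 dist 51
yel 93 [612.5168534  -16.52593453 132.60737996]
grn 93 [609.29989007 -71.20472796 132.68390917]
q [ 0.27  0.19 -0.6   2.08  0.13  0.91 -1.89]
```

View pics/c26.png

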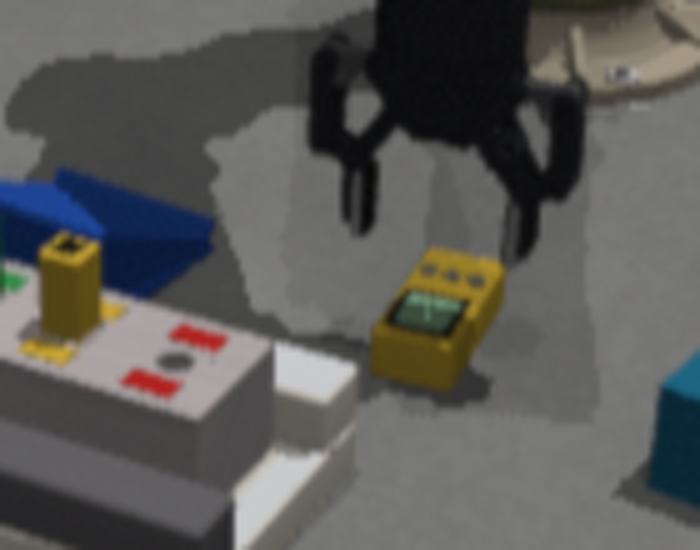

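View pics/top5.png

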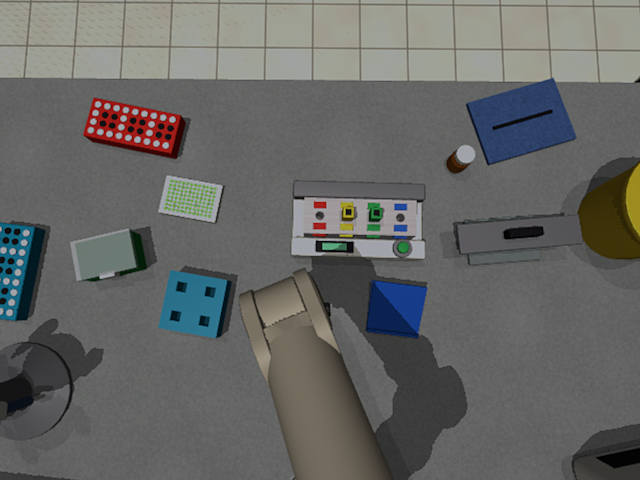

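Request:
drive_tool --steps '[0,0,0.006,0,0,0,0.016,0,0,0,0.028,0,0,0,0.04,0,0,0,0.047,0,0,0,0.0505,0,0,0,0.0505,0,0,0,0.0505,0]'

```text
t: 56.07
tool_pos: [418.5, 87.9, 5.4]
ee_rot: [-2.306, 2.133, 0.0]
wrist_force: [-0.6, -0.4, -0.4]
gripper_width: 0.877
```

Request:
drive_tool --steps '[0,0,0,0,0,0,0,0,0,0,0,0,0,0,0,0,0,0,0,0,0,0,0,0,0,0,0,0,0,0,0,0]' --gripper 0.03 --squeeze 35

```text
t: 56.73
tool_pos: [419.0, 87.8, 5.9]
ee_rot: [-2.306, 2.133, -0.001]
wrist_force: [-1.7, -0.9, 6.4]
gripper_width: 0.532
```

Request:
drive_tool --steps '[0,0,-0.005,0,0,0,-0.015,0,0,0,-0.03,0,0,0,-0.05,0,0,0,-0.07,0,0,0,-0.085,0,0,0,-0.09,0,0,0,-0.09,0]'

```text
t: 57.4
tool_pos: [419.4, 87.9, 96.9]
ee_rot: [-2.305, 2.132, -0.004]
wrist_force: [0.3, 0.1, -2.8]
gripper_width: 0.531
```

```bash
python3 - <<'E'
from m import *
from plan import *
plan([(440,-20,110,-90),(426,-125,110,-97.2),(426,-125,60,-97.2)])
im,d=get('scene','scene21'); crop(im,270,160,410,290,5,'c27')
E
```

```text
now [419.4  87.9  96.9] ang -85.54 tilt [ 0.0031 -0.    ] t 57.4 F [ 0.3  0.1 -2.8] w 45.4
-> [440. -20. 110.] -90  shift mm [109.2 -12.1 -13.1] yaw 4.46 dist 111
-> [ 426. -125.  110.] -97.2  shift mm [105.  14.  -0.] yaw 7.2 dist 106
-> [ 426. -125.   60.] -97.2  shift mm [-0.  0. 50.] yaw -0.0 dist 50
```

View pics/c27.png

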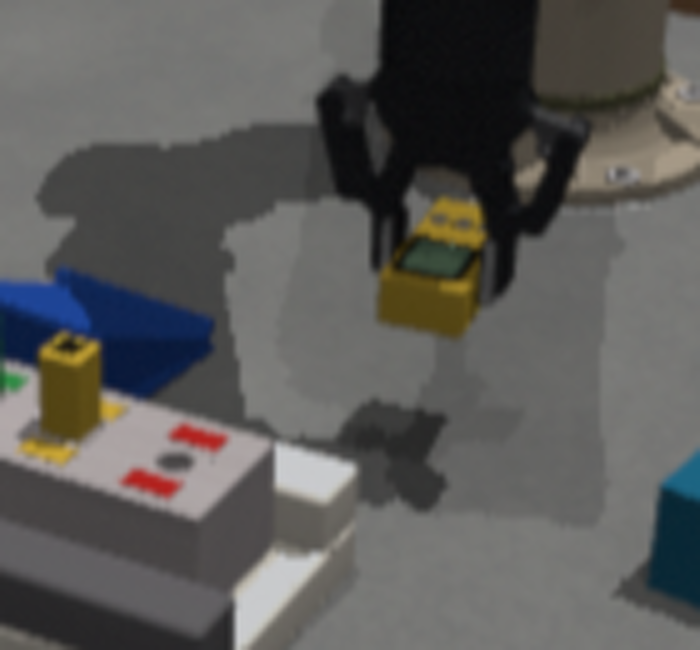

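Request:
drive_tool --steps '[0.008,-0.001,-0.001,0,0.022,-0.003,-0.003,1,0.042,-0.005,-0.005,2,0.064,-0.007,-0.008,3,0.085,-0.009,-0.011,4.5,0.1,-0.011,-0.013,4.5,0.109,-0.012,-0.013,4.5,0.109,-0.012,-0.013,4.5]'

```text
t: 58.12
tool_pos: [438.7, -23.0, 107.6]
ee_rot: [2.215, -2.227, -0.001]
wrist_force: [0.2, -0.3, -2.4]
gripper_width: 0.525
```

Request:
drive_tool --steps '[0.008,0.001,0,0,0.022,0.003,0,1,0.042,0.005,0,2.5,0.064,0.008,0,4,0.085,0.011,0,6,0.1,0.0135,0,7.2,0.1055,0.0135,0,7.2,0.1055,0.0135,0,7.2]'

```text
t: 58.78
tool_pos: [425.0, -126.7, 108.2]
ee_rot: [2.075, -2.359, -0.0]
wrist_force: [0.9, -0.0, -1.9]
gripper_width: 0.527
```

Request:
drive_tool --steps '[0,0,0,0,0,0,0,0,0,0,0.005,0,0,0,0.015,0,0,0,0.025,0,0,0,0.035,0,0,0,0.04,0,0,0,0.04,0]'

```text
t: 59.45
tool_pos: [424.1, -125.0, 66.4]
ee_rot: [2.076, -2.356, -0.005]
wrist_force: [-0.5, -0.2, -1.8]
gripper_width: 0.53
```

```bash
python3 - <<'E'
from m import *
from plan import *
plan([(426.5,-125.8,60,-97.2)])
im,d=get('scene','scene22'); crop(im,230,170,350,260,6,'c28')
E
```

```text
now [ 424.1 -125.    66.4] ang -97.22 tilt [-0.0031  0.0013] t 59.45 F [-0.5 -0.2 -1.8] w 45.2
-> [ 426.5 -125.8   60. ] -97.2  shift mm [ 0.5 -2.5  6.4] yaw -0.02 dist 7
```

View pics/c28.png

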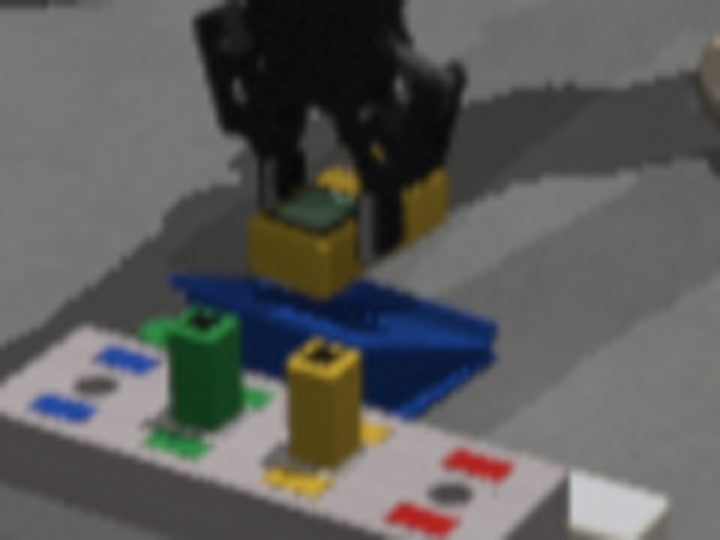

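Request:
drive_tool --steps '[0.0003,-0.0025,0.001,0,0.0003,-0.0025,0.003,0,0.0003,-0.0025,0.005,0,0.0003,-0.0025,0.007,0,0.0003,-0.0025,0.009,0,0.0003,-0.0025,0.011,0,0.0003,-0.0025,0.013,0,0.0003,-0.0025,0.014,0]'

```text
t: 60.17
tool_pos: [426.7, -126.0, 54.7]
ee_rot: [2.076, -2.356, -0.002]
wrist_force: [-11.8, 3.2, 15.8]
gripper_width: 0.526
```

```bash
python3 - <<'E'
from m import *
from plan import *
plan([(426.5,-125.8,45,-97.2)])
im,d=get('scene','scene23'); crop(im,230,170,350,260,6,'c29')
E
```

```text
now [ 426.7 -126.    54.7] ang -97.24 tilt [-0.0022 -0.0001] t 60.17 F [-11.8   3.2  15.8] w 44.9
-> [ 426.5 -125.8   45. ] -97.2  shift mm [-0.2  0.2  9.7] yaw -0.04 dist 10
```

View pics/c29.png

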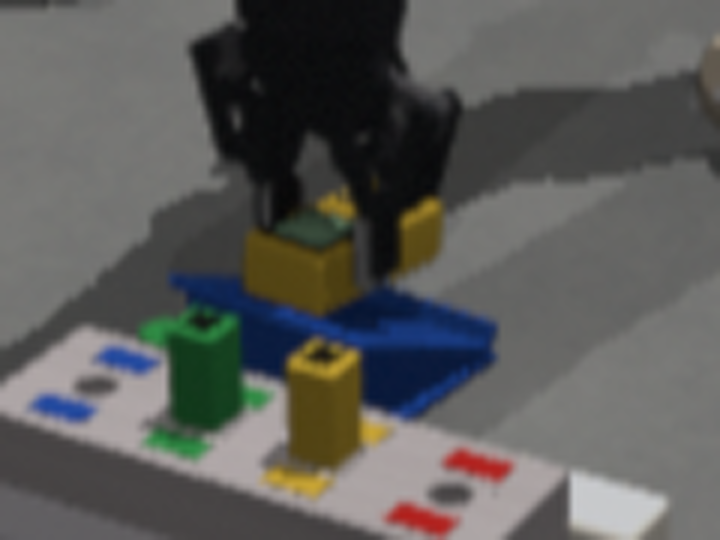

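Request:
drive_tool --steps '[0,0,0,0,0,0,0.0005,0,0,0,0.0015,0,0,0,0.0025,0,0,0,0.0035,0,0,0,0.0045,0,0,0,0.005,0,0,0,0.005,0]' --squeeze 20

```text
t: 60.88
tool_pos: [425.8, -125.9, 49.5]
ee_rot: [2.075, -2.355, -0.004]
wrist_force: [-12.9, 3.2, 13.9]
gripper_width: 0.529
```

```bash
python3 - <<'E'
from m import *
from plan import *
plan([(426.5,-125.8,45,-97.2)])
im,d=get('scene','scene24'); crop(im,230,170,350,260,6,'c30')
E
```

```text
now [ 425.8 -125.9   49.5] ang -97.24 tilt [-0.0039  0.0001] t 60.88 F [-12.9   3.2  13.9] w 45.2
-> [ 426.5 -125.8   45. ] -97.2  shift mm [-0.2 -0.7  4.5] yaw -0.04 dist 5
```

View pics/c30.png

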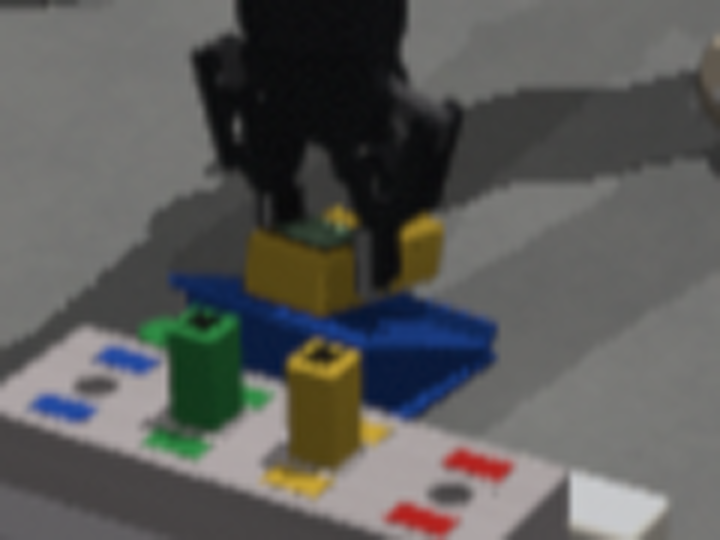

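Request:
drive_tool --steps '[0,0.0005,0.001,0,0,0.001,0.002,0,0,0.001,0.003,0,0,0.001,0.004,0,0,0.001,0.005,0,0,0.001,0.005,0,0,0.001,0.005,0,0,0.001,0.005,0]'

```text
t: 61.6
tool_pos: [425.1, -125.8, 44.5]
ee_rot: [2.075, -2.355, -0.003]
wrist_force: [-10.9, 2.2, 11.6]
gripper_width: 0.533
```

```bash
python3 - <<'E'
from m import *
from plan import *
plan([(426.5,-125.8,45,-97.2)])
im,d=get('scene','scene25'); crop(im,230,170,350,260,6,'c31')
E
```

```text
now [ 425.1 -125.8   44.5] ang -97.24 tilt [-0.0033  0.    ] t 61.6 F [-10.9   2.2  11.6] w 45.6
-> [ 426.5 -125.8   45. ] -97.2  shift mm [-0.2 -1.4 -0.5] yaw -0.04 dist 2
```

View pics/c31.png

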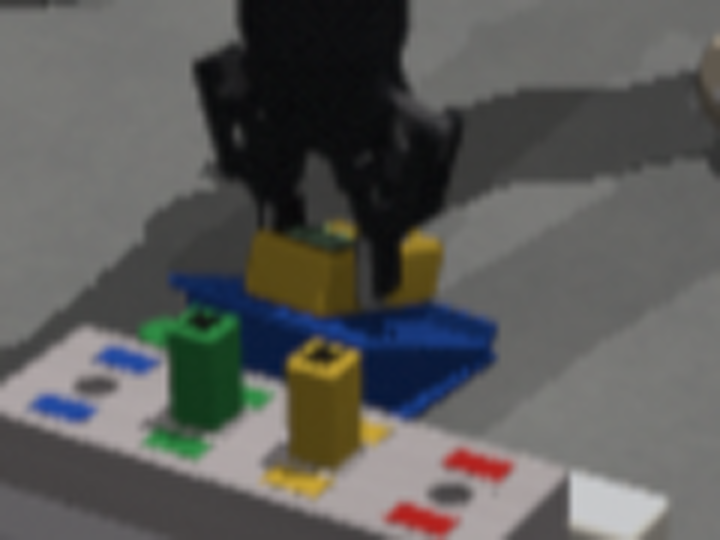

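Request:
drive_tool --steps '[0,0.001,0.0005,0,0,0.002,0.001,0,0,0.003,0.0015,0,0,0.004,0.002,0,0,0.005,0.0025,0,0,0.005,0.0025,0,0,0.005,0.0025,0,0,0.005,0.0025,0]'

```text
t: 62.32
tool_pos: [425.1, -125.8, 44.4]
ee_rot: [-2.075, 2.354, -0.009]
wrist_force: [-1.3, 1.1, 18.1]
gripper_width: 0.528
```

```bash
python3 - <<'E'
from m import *
from plan import *
plan([(421.6,-125.8,42,-97.2)])
im,d=get('scene','scene26'); crop(im,230,170,350,260,6,'c32')
E
```

```text
now [ 425.1 -125.8   44.4] ang -97.22 tilt [ 0.0065 -0.0018] t 62.32 F [-1.3  1.1 18.1] w 45.1
-> [ 421.6 -125.8   42. ] -97.2  shift mm [0.4 3.5 2.4] yaw -0.02 dist 4
```

View pics/c32.png

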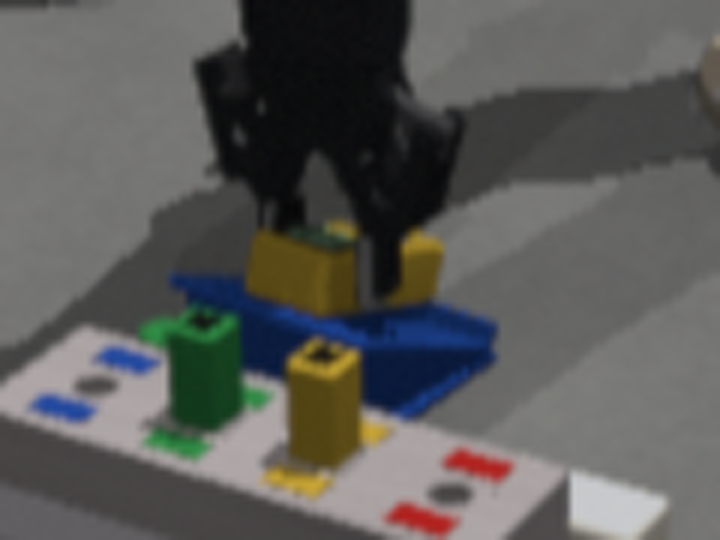

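Request:
drive_tool --steps '[0,-0.001,-0.002,0,0,-0.001,-0.003,0,0,-0.001,-0.003,0,0,-0.001,-0.003,0,0,-0.001,-0.003,0,0,-0.001,-0.003,0,0,-0.001,-0.003,0,0,-0.001,-0.003,0]'

```text
t: 63.03
tool_pos: [422.7, -125.4, 44.7]
ee_rot: [2.077, -2.357, -0.001]
wrist_force: [-0.4, 0.3, -1.5]
gripper_width: 0.532
```

Request:
drive_tool --steps '[0,0,0,0,0,0,0,0,0,0,0,0,0,0,0,0,0,0,0,0,0,0,-0.001,0,0,0,-0.003,0,0,0,-0.006,0]' --gripper 0.065

```text
t: 63.7
tool_pos: [422.7, -125.4, 50.9]
ee_rot: [2.077, -2.357, -0.001]
wrist_force: [-0.8, 1.5, 1.0]
gripper_width: 0.763
```

```bash
python3 - <<'E'
from m import *
from plan import *
plan([(421.6,-125.8,42,-97.2)])
im,d=get('scene','scene27'); crop(im,230,170,350,260,6,'c33')
E
```

```text
now [ 422.7 -125.4   50.9] ang -97.24 tilt [-0.0003  0.0002] t 63.7 F [-0.8  1.5  1. ] w 65.2
-> [ 421.6 -125.8   42. ] -97.2  shift mm [0.5 1.1 8.9] yaw -0.04 dist 9
```

View pics/c33.png

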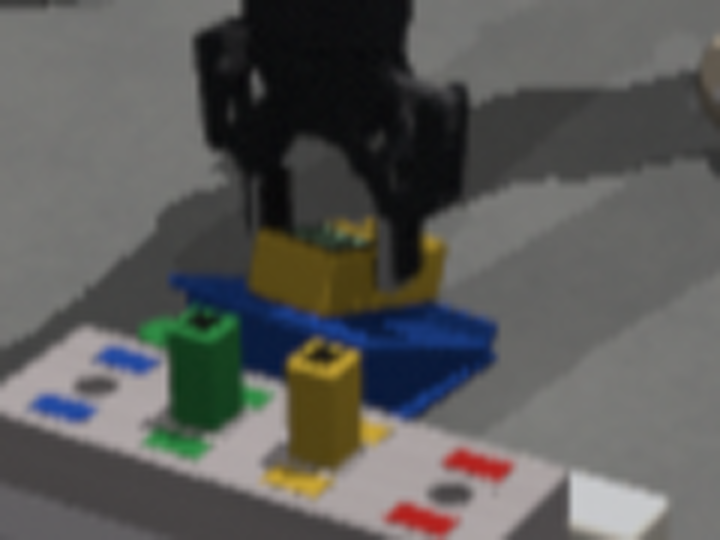

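Request:
drive_tool --steps '[0,0,-0.015,0,0,0,-0.04,0,0,0,-0.07,0,0,0,-0.095,0,0,0,-0.1,0,0,0,-0.1,0,0,0,-0.1,0,0,0,-0.1,0]'

```text
t: 64.42
tool_pos: [422.1, -125.3, 149.6]
ee_rot: [2.076, -2.357, -0.003]
wrist_force: [-0.6, -0.3, -0.8]
gripper_width: 0.764
```

Request:
drive_tool --steps '[-0.02,-0.003,0,0,-0.05,-0.01,0,0,-0.085,-0.015,0,0,-0.12,-0.02,0,0,-0.15,-0.025,0,0,-0.18,-0.025,0,0,-0.2,-0.025,0,0,-0.2,-0.025,0,0]'

```text
t: 65.08
tool_pos: [471.9, 75.1, 149.7]
ee_rot: [-2.085, 2.35, 0.005]
wrist_force: [-0.9, 0.3, -0.6]
gripper_width: 0.765
```

```bash
python3 - <<'E'
from m import *
from plan import *
plan([(421.6,-125.8,42,-97.2)])
im,d=get('top','top6'); P=cloud('top',d); crop(im,350,255,450,350,6,'c34')
m=mask(im,(20,100,60),(35,255,255)); mm=np.zeros_like(m); mm[270:345,360:435]=255; m&=mm
u,v=np.nonzero(m)[1],np.nonzero(m)[0]
Q=P[m>0]; Q=Q[(Q[:,2]>5)&(Q[:,2]<110)]; c0=Q.mean(0)
for _ in range(6):
    A=np.c_[Q[:,:2]-c0[:2],np.ones(len(Q))]; co=np.linalg.lstsq(A,Q[:,2],rcond=None)[0]; r_=Q[:,2]-A@co; Q=Q[np.abs(r_)<5]
print('n',len(Q),'c0',c0.round(1),'plane',co.round(3),'slope',np.degrees(np.arctan(np.hypot(co[0],co[1]))).round(1))
rect_pts(Q[:,:2],'readout top (xy proj)')
im2,d2=get('scene','scene28'); crop(im2,230,170,350,260,6,'c35')
E
```

```text
now [471.9  75.1 149.7] ang -96.83 tilt [-0.002   0.0025] t 65.08 F [-0.9  0.3 -0.6] w 65.3
-> [ 421.6 -125.8   42. ] -97.2  shift mm [205.5  26.1 107.7] yaw 0.37 dist 233
n 551 c0 [ 403.9 -121.5   61.6] plane [ 0.305 -0.077 62.546] slope 17.5
readout top (xy proj) c [ 408.1 -123.4] size 44.9 91.8 long axis ang -7.54 n 551
```

View pics/c34.png

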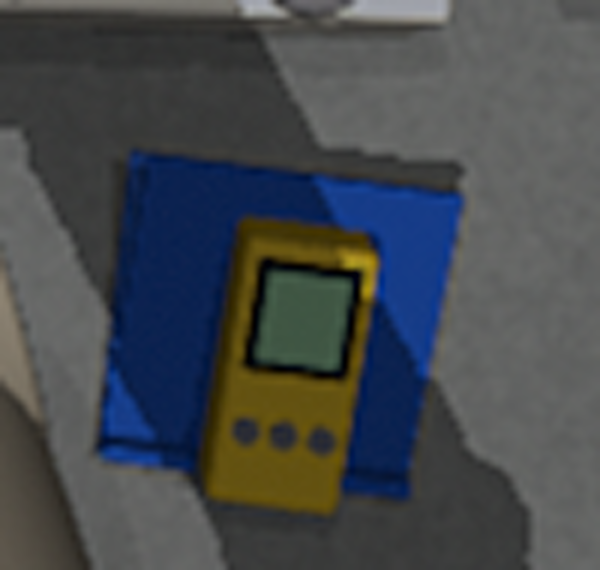

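View pics/c35.png

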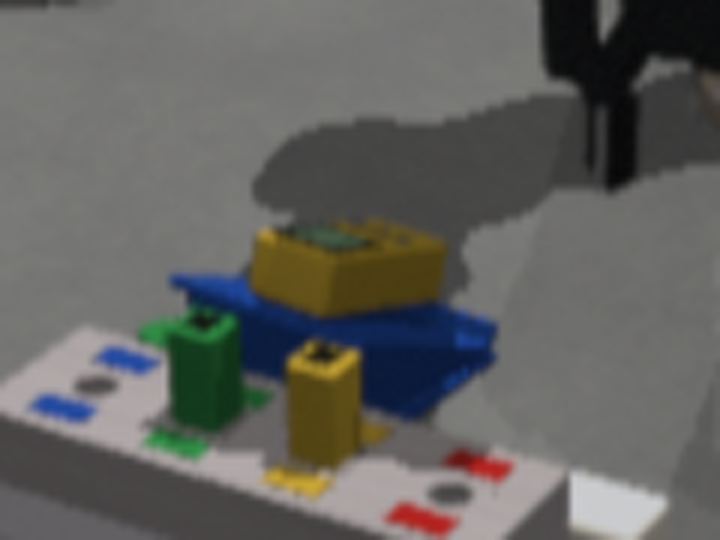

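Request:
drive_tool --steps '[0.02,0.003,0,0,0.05,0.01,0,0,0.085,0.015,0,0,0.12,0.02,0,0,0.15,0.024,0.01,0.4,0.18,0.025,0.025,0.4,0.204,0.025,0.045,0.4,0.2045,0.025,0.06,0.4]' --gripper 0.07

```text
t: 65.85
tool_pos: [419.5, -136.8, 89.0]
ee_rot: [2.055, -2.372, 0.0]
wrist_force: [-0.7, -0.0, -0.3]
gripper_width: 0.818
```

Request:
drive_tool --steps '[0,0,0.005,0,0,0,0.01,0,0,0,0.01,0,0,0,0.01,0,0,0,0.01,0,0,0,0.01,0,0,0,0.01,0,0,0,0.01,0]'

```text
t: 66.52
tool_pos: [422.6, -129.8, 81.2]
ee_rot: [-2.069, 2.364, -0.001]
wrist_force: [-0.1, 0.2, -0.7]
gripper_width: 0.815
```

```bash
python3 - <<'E'
from m import *
from plan import *
plan([(422.7,-125.2,46,-97.2)])
E
```

```text
now [ 422.6 -129.8   81.2] ang -97.61 tilt [ 0.0007 -0.0002] t 66.52 F [-0.1  0.2 -0.7] w 69.6
-> [ 422.7 -125.2   46. ] -97.2  shift mm [-4.6  0.5 35.2] yaw -0.41 dist 36
```

Request:
drive_tool --steps '[-0.0046,0.0005,0,-0.4,-0.0046,0.0005,0.003,-0.4,-0.0046,0.0005,0.01,-0.4,-0.0046,0.0005,0.02,-0.4,-0.0046,0.0005,0.029,-0.4,-0.0046,0.0005,0.034,-0.4,-0.0046,0.0005,0.0345,-0.4,-0.0046,0.0005,0.0345,-0.4]'

```text
t: 67.18
tool_pos: [421.9, -125.1, 45.6]
ee_rot: [2.077, -2.357, -0.002]
wrist_force: [0.9, -0.3, 0.7]
gripper_width: 0.821
```

Request:
drive_tool --steps '[0,0,0,0,0,0,0,0,0,0,0,0,0,0,0,0,0,0,0,0,0,0,0,0,0,0,0,0,0,0,0,0]' --gripper 0.03 --squeeze 30

```text
t: 67.85
tool_pos: [422.7, -125.4, 46.7]
ee_rot: [-2.077, 2.357, -0.001]
wrist_force: [-2.0, 0.2, 5.8]
gripper_width: 0.535
```

Request:
drive_tool --steps '[0,-0.001,-0.001,0,0,-0.002,-0.003,0,0,-0.004,-0.005,0,0,-0.006,-0.007,0,0,-0.008,-0.009,0,0,-0.01,-0.01,0,0,-0.01,-0.01,0,0,-0.01,-0.01,0]'

```text
t: 68.52
tool_pos: [432.5, -126.5, 56.3]
ee_rot: [-2.077, 2.357, 0.0]
wrist_force: [0.7, 0.3, -2.0]
gripper_width: 0.528
```

```bash
python3 - <<'E'
from m import *
from plan import *
plan([(431,-126.4,46,-97.2)])
im,d=get('scene','scene29'); crop(im,230,170,350,260,6,'c36')
E
```

```text
now [ 432.5 -126.5   56.3] ang -97.23 tilt [0.0001 0.0001] t 68.52 F [ 0.7  0.3 -2. ] w 45.1
-> [ 431.  -126.4   46. ] -97.2  shift mm [ 0.   1.5 10.3] yaw -0.03 dist 10
```

View pics/c36.png

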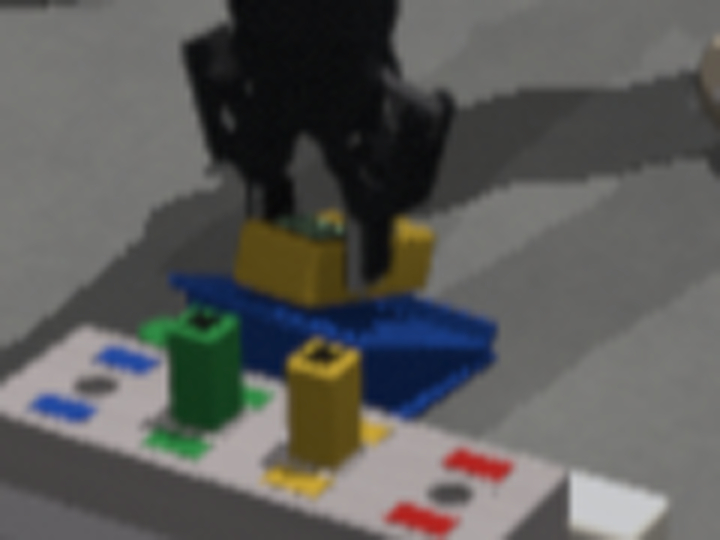

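Request:
drive_tool --steps '[0,0,0.001,0,0,0,0.0025,0,0,0,0.004,0,0,0,0.0055,0,0,0,0.007,0,0,0,0.008,0,0,0,0.009,0,0,0,0.009,0]' --squeeze 20

```text
t: 69.23
tool_pos: [431.7, -126.5, 47.5]
ee_rot: [2.076, -2.356, -0.001]
wrist_force: [-6.5, 2.5, 8.2]
gripper_width: 0.536
```

```bash
python3 - <<'E'
from m import *
from plan import *
plan([(431,-126.4,46,-97.2)])
im,d=get('scene','scene30'); crop(im,230,170,350,260,6,'c37')
E
```

```text
now [ 431.7 -126.5   47.5] ang -97.23 tilt [-0.0013  0.    ] t 69.23 F [-6.5  2.5  8.2] w 45.8
-> [ 431.  -126.4   46. ] -97.2  shift mm [0.  0.7 1.5] yaw -0.03 dist 2
```

View pics/c37.png

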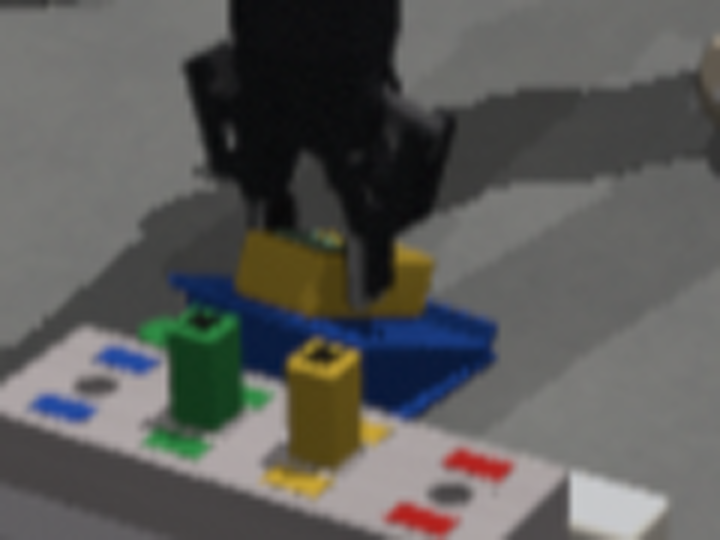

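Request:
drive_tool --steps '[0,0,0.001,0,0,0,0.002,0,0,0,0.002,0,0,0.001,0.0022,0,0,0.002,0.0027,0,0,0.003,0.003,0,0,0.004,0.0035,0,0,0.004,0.0035,0]'

```text
t: 69.95
tool_pos: [431.6, -126.5, 46.5]
ee_rot: [-2.074, 2.354, -0.009]
wrist_force: [0.1, 0.7, 17.4]
gripper_width: 0.534
```

Request:
drive_tool --steps '[0,0.001,0.0005,0,0,0.002,0.001,0,0,0.003,0.0012,0,0,0.003,0.0012,0,0,0.003,0.0012,0,0,0.003,0.0012,0,0,0.003,0.0012,0,0,0.003,0.0012,0]'

```text
t: 70.62
tool_pos: [428.5, -126.3, 45.0]
ee_rot: [-2.075, 2.354, -0.008]
wrist_force: [0.5, 0.2, 16.0]
gripper_width: 0.531
```

```bash
python3 - <<'E'
from m import *
from plan import *
plan([(431,-126.4,46,-97.2)])
im,d=get('scene','scene31'); crop(im,230,170,350,260,6,'c38')
E
```

```text
now [ 428.5 -126.3   45. ] ang -97.22 tilt [ 0.0061 -0.0018] t 70.62 F [ 0.5  0.2 16. ] w 45.3
-> [ 431.  -126.4   46. ] -97.2  shift mm [-0.2 -2.5 -1. ] yaw -0.02 dist 3
```

View pics/c38.png

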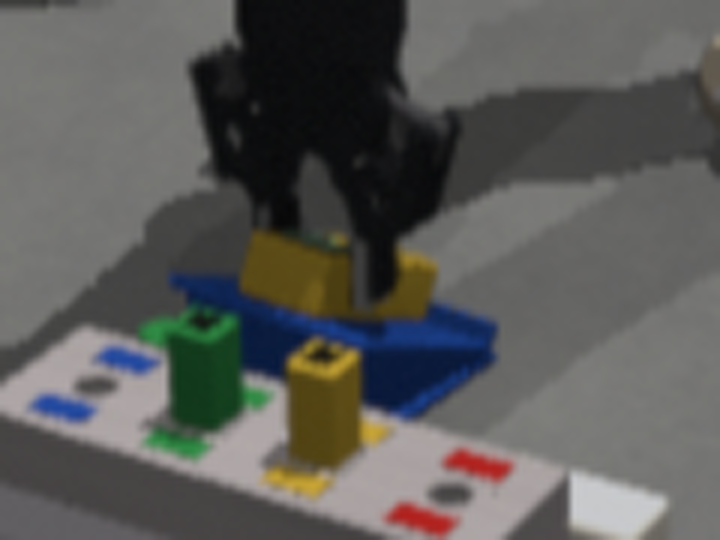

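Request:
drive_tool --steps '[0,0.001,0.0002,0,0,0.002,0.0006,0,0,0.003,0.001,0,0,0.003,0.001,0,0,0.003,0.001,0,0,0.003,0.001,0,0,0.003,0.001,0,0,0.003,0.001,0]'

```text
t: 71.33
tool_pos: [426.5, -126.0, 44.1]
ee_rot: [-2.074, 2.353, -0.011]
wrist_force: [6.2, -0.3, 11.0]
gripper_width: 0.535
```

Request:
drive_tool --steps '[0,0.001,0.0002,0,0,0.002,0.0006,0,0,0.003,0.001,0,0,0.003,0.001,0,0,0.003,0.001,0,0,0.003,0.001,0,0,0.003,0.001,0,0,0.003,0.001,0]'

```text
t: 72.0
tool_pos: [426.3, -125.9, 44.4]
ee_rot: [-2.072, 2.35, -0.018]
wrist_force: [10.6, -1.3, 11.9]
gripper_width: 0.534
```

```bash
python3 - <<'E'
from m import *
from plan import *
plan([(431,-126.4,46,-97.2)])
im,d=get('scene','scene32'); crop(im,230,170,350,260,6,'c39')
E
```

```text
now [ 426.3 -125.9   44.4] ang -97.18 tilt [ 0.0136 -0.003 ] t 72.0 F [10.6 -1.3 11.9] w 45.6
-> [ 431.  -126.4   46. ] -97.2  shift mm [-0.1 -4.7 -1.6] yaw 0.02 dist 5
```

View pics/c39.png

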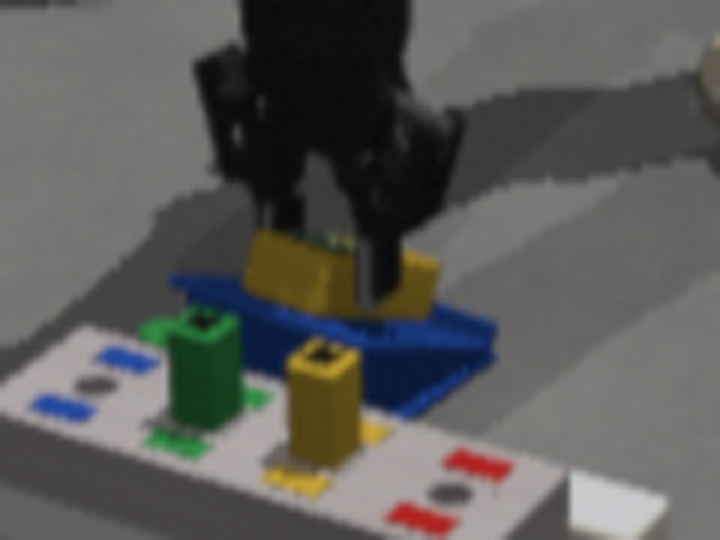

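Request:
drive_tool --steps '[0,-0.001,-0.0005,0,0,-0.002,-0.001,0,0,-0.0025,-0.0015,0,0,-0.0025,-0.0015,0,0,-0.0025,-0.0015,0,0,-0.0025,-0.0015,0,0,-0.0025,-0.0015,0,0,-0.0025,-0.0015,0]'

```text
t: 72.72
tool_pos: [426.3, -125.9, 44.3]
ee_rot: [-2.074, 2.353, -0.011]
wrist_force: [7.9, -1.2, 4.4]
gripper_width: 0.534
```

Request:
drive_tool --steps '[0,0,0,0,0,0,0,0,0,0,0,0,0,0,0,0,0,0,0,0,0,0,-0.001,0,0,0,-0.003,0,0,0,-0.008,0]' --gripper 0.065

```text
t: 73.38
tool_pos: [421.4, -125.1, 49.9]
ee_rot: [2.077, -2.357, -0.002]
wrist_force: [0.9, -0.0, 0.8]
gripper_width: 0.76
```

Request:
drive_tool --steps '[0,0,-0.015,0,0,0,-0.04,0,0,0,-0.07,0,0,0,-0.095,0,0,0,-0.1,0,0,0,-0.1,0,0,0,-0.1,0,0,0,-0.1,0]'

```text
t: 74.05
tool_pos: [421.1, -125.1, 149.0]
ee_rot: [2.076, -2.357, -0.003]
wrist_force: [0.1, 0.0, -0.3]
gripper_width: 0.756
```

Request:
drive_tool --steps '[-0.02,-0.003,0,0,-0.05,-0.01,0,0,-0.085,-0.015,0,0,-0.12,-0.02,0,0,-0.15,-0.025,0,0,-0.18,-0.025,0,0,-0.2,-0.025,0,0,-0.2,-0.025,0,0]'

```text
t: 74.72
tool_pos: [471.0, 75.3, 148.9]
ee_rot: [-2.085, 2.35, 0.005]
wrist_force: [0.1, 0.1, -0.1]
gripper_width: 0.758
```

```bash
cat > chk.py <<'E'
from m import *
from plan import *
def chk(tag):
    im,d=get('top','top'+tag); P=cloud('top',d); crop(im,350,255,450,350,6,'ct'+tag)
    m=mask(im,(20,100,60),(35,255,255)); mm=np.zeros_like(m); mm[270:345,360:435]=255; m&=mm
    Q=P[m>0]; Q=Q[(Q[:,2]>5)&(Q[:,2]<110)]; c0=Q.mean(0)
    for _ in range(6):
        A=np.c_[Q[:,:2]-c0[:2],np.ones(len(Q))]; co=np.linalg.lstsq(A,Q[:,2],rcond=None)[0]; r_=Q[:,2]-A@co; Q=Q[np.abs(r_)<5]
    print('n',len(Q),'c0',c0.round(1),'plane',co.round(3),'slope',np.degrees(np.arctan(np.hypot(co[0],co[1]))).round(1))
    rect_pts(Q[:,:2],'readout top (xy proj)')
    # rest sides: left/right of readout, blue pts
    m=mask(im,(100,100,30),(125,255,255)); m&=mm
    B=P[m>0]; B=B[(B[:,2]>8)&(B[:,2]<75)]; rect_pts(B[:,:2],'rest')
    ax=np.array([np.cos(np.radians(-7.2)),np.sin(np.radians(-7.2))]); ay=np.array([-ax[1],ax[0]])
    s=B[:,:2]@ax; t=B[:,:2]@ay; print('rest t range',np.percentile(t,[0.5,99.5]).round(1),'s range',np.percentile(s,[0.5,99.5]).round(1))
    s=Q[:,:2]@ax; t=Q[:,:2]@ay; print('readout t range',np.percentile(t,[0.5,99.5]).round(1),'s',np.percentile(s,[.5,99.5]).round(1))
    return im,P
E
python3 - <<'E'
from chk import *
plan([])
chk('7')
im2,d2=get('scene','scene33'); crop(im2,230,170,350,260,6,'c41')
E
```

```text
now [471.   75.3 148.9] ang -96.83 tilt [-0.0021  0.0025] t 74.72 F [ 0.1  0.1 -0.1] w 64.7
n 487 c0 [ 410.4 -122.    58.1] plane [ 0.405 -0.075 59.209] slope 22.4
readout top (xy proj) c [ 412.1 -123.5] size 44.1 88.2 long axis ang -7.04 n 487
rest c [ 423.5 -124.5] size 110.0 108.3 long axis ang 83.01 n 1574
rest t range [-124.6  -15.8] s range [382.8 489.3]
readout t range [-92.5 -48.9] s [380.6 468.1]
```

View pics/ct7.png

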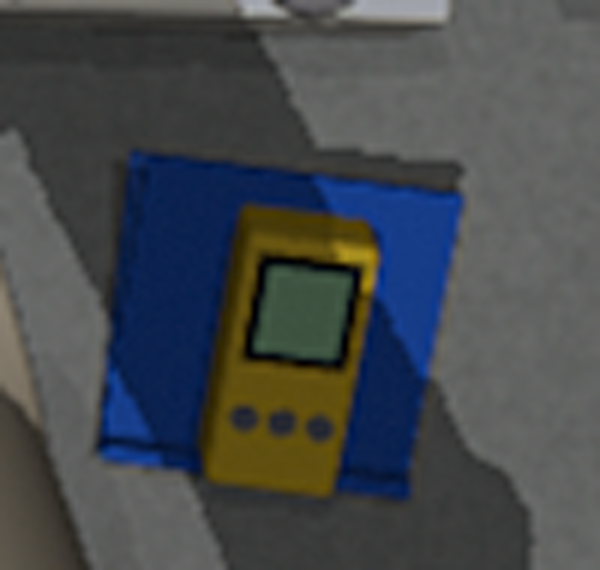

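View pics/c41.png

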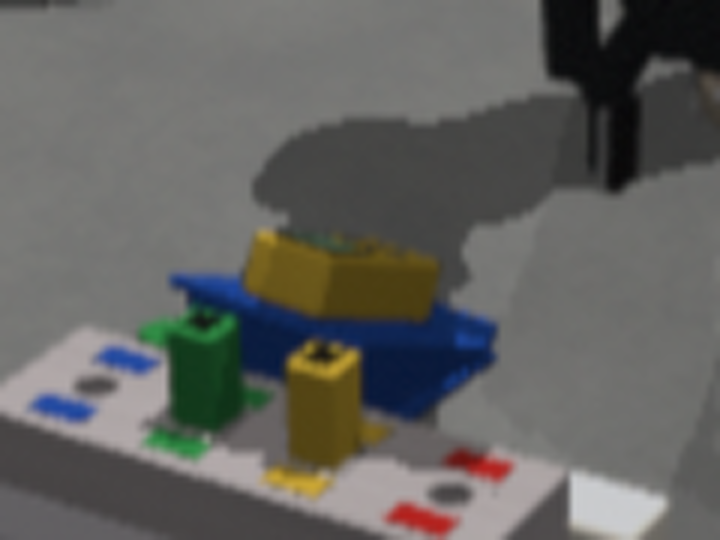

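```bash
python3 - <<'E'
from chk import *
im=cv2.imread('pics/top7.png'); d=np.load('pics/top7.npy'); P=cloud('top',d)
ax=np.array([np.cos(np.radians(-7.2)),np.sin(np.radians(-7.2))]); ay=np.array([-ax[1],ax[0]])
S=P[...,:2]@ax; T=P[...,:2]@ay; Z=P[...,2]+1.4
k=(np.abs(T+70.7)<16)
for lo in range(370,496,5):
    q=k&(S>=lo)&(S<lo+5)&(Z<120)&(Z>0); 
    q2=(np.abs(T+70.2)>34)&(np.abs(T+70.2)<50)&(S>=lo)&(S<lo+5)&(Z<120)&(Z>0)
    print(lo,'readout',np.median(Z[q]).round(1) if q.any() else None,'rest',np.median(Z[q2]).round(1) if q2.any() else None)
q=k&(S>385)&(S<455)&(Z>30)
co=np.polyfit(S[q],Z[q],1); print('top slope deg',np.degrees(np.arctan(co[0])))
q2=(np.abs(T+70.2)>34)&(np.abs(T+70.2)<50)&(S>390)&(S<470)&(Z<80)
c2=np.polyfit(S[q2],Z[q2],1); print('rest slope deg',np.degrees(np.arctan(c2[0])),'normal gap at S=420',(np.polyval(co,420)-np.polyval(c2,420))*np.cos(np.arctan(c2[0])))
E
```

```text
370 readout 0.8 rest 1.2
375 readout 2.5 rest 0.7
380 readout 43.8 rest 20.5
385 readout 45.1 rest 20.0
390 readout 48.1 rest 14.6
395 readout 50.1 rest 17.1
400 readout 53.9 rest 19.4
405 readout 54.9 rest 22.4
410 readout 56.9 rest 24.6
415 readout 59.2 rest 26.7
420 readout 63.2 rest 29.8
425 readout 65.8 rest 31.0
430 readout 67.6 rest 33.1
435 readout 70.3 rest 35.7
440 readout 73.2 rest 38.7
445 readout 75.5 rest 41.1
450 readout 77.3 rest 43.0
455 readout 79.3 rest 45.6
460 readout 80.0 rest 47.3
465 readout 76.0 rest 50.8
470 readout 65.9 rest 52.3
475 readout 55.8 rest 54.5
480 readout 57.5 rest 57.3
485 readout 58.4 rest 58.9
490 readout 1.9 rest 2.3
495 readout 1.5 rest 1.7
top slope deg 26.455240783436835
rest slope deg 25.176378630690362 normal gap at S=420 30.525047585535475
```

```bash
python3 - <<'E'
from plan import *
plan([(482,-132.5,110,-97.2),(482,-132.5,66,-97.2),(470,-131,66,-97.2)])
E
```

```text
now [471.   70.6 148.8] ang -97.1 tilt [-0.0026  0.0002] t 74.82 F [ 0.1 -0.7  0. ] w 65.1
-> [ 482.  -132.5  110. ] -97.2  shift mm [200.2 -36.   38.8] yaw 0.1 dist 207
-> [ 482.  -132.5   66. ] -97.2  shift mm [-0.  0. 44.] yaw -0.0 dist 44
-> [ 470. -131.   66.] -97.2  shift mm [ 0.  12.1 -0. ] yaw -0.0 dist 12
```

Request:
drive_tool --steps '[0.02,0.001,0,0,0.05,0.004,0,0,0.085,0.007,0.005,0,0.12,0.009,0.012,0,0.15,0.011,0.02,0.4,0.18,0.013,0.028,0.4,0.2,0.0138,0.035,0.4,0.205,0.0138,0.037,0.4]' --gripper 0.0

```text
t: 75.48
tool_pos: [429.4, -137.0, 111.2]
ee_rot: [2.057, -2.37, -0.003]
wrist_force: [-0.1, -0.3, -0.2]
gripper_width: 0.002
```

Request:
drive_tool --steps '[0,0,0.001,0,0,0,0.001,0,0,0,0.001,0,0,0,0.001,0,0,0,0.001,0,0,0,0.001,0,0,0,0.001,0,0,0,0.001,0]'

```text
t: 76.15
tool_pos: [432.5, -131.4, 112.2]
ee_rot: [-2.069, 2.364, -0.0]
wrist_force: [-0.5, 0.1, -0.1]
gripper_width: -0.004
```

```bash
python3 - <<'E'
from plan import *
plan([(482,-132.5,66,-97.2),(470,-131,66,-97.2)])
E
```

```text
now [ 432.5 -131.4  112.2] ang -97.6 tilt [0.0002 0.    ] t 76.15 F [-0.5  0.1 -0.1] w -0.3
-> [ 482.  -132.5   66. ] -97.2  shift mm [ -5.4 -49.2  46.2] yaw -0.4 dist 68
-> [ 470. -131.   66.] -97.2  shift mm [ 0.  12.1 -0. ] yaw -0.0 dist 12
```

Request:
drive_tool --steps '[-0.0015,-0.015,0,-0.4,-0.004,-0.035,0,-0.4,-0.0054,-0.0492,0,-0.4,-0.0054,-0.0492,0,-0.4,-0.0054,-0.0492,0.01,-0.4,-0.0054,-0.0492,0.025,-0.4,-0.0054,-0.0492,0.04,-0.4,-0.0054,-0.0492,0.046,-0.4]'

```text
t: 76.82
tool_pos: [479.4, -132.6, 63.6]
ee_rot: [2.075, -2.356, -0.005]
wrist_force: [-0.6, 0.4, -0.7]
gripper_width: 0.0
```

Request:
drive_tool --steps '[0,0,0,0,0,0,0,0,0,0.001,0,0,0,0.002,0,0,0,0.003,0,0,0,0.004,0,0,0,0.004,0,0,0,0.004,0,0]'

```text
t: 77.48
tool_pos: [478.0, -132.3, 66.3]
ee_rot: [-2.077, 2.357, -0.0]
wrist_force: [1.4, 0.3, 0.1]
gripper_width: 0.001
```

```bash
python3 - <<'E'
from plan import *
plan([(470,-131,66,-97.2)])
im2,d2=get('scene','scene34'); crop(im2,230,170,350,260,6,'c42')
E
```

```text
now [ 478.  -132.3   66.3] ang -97.24 tilt [ 0.0004 -0.0001] t 77.48 F [1.4 0.3 0.1] w 0.1
-> [ 470. -131.   66.] -97.2  shift mm [-0.3  8.1  0.3] yaw -0.04 dist 8
```

View pics/c42.png

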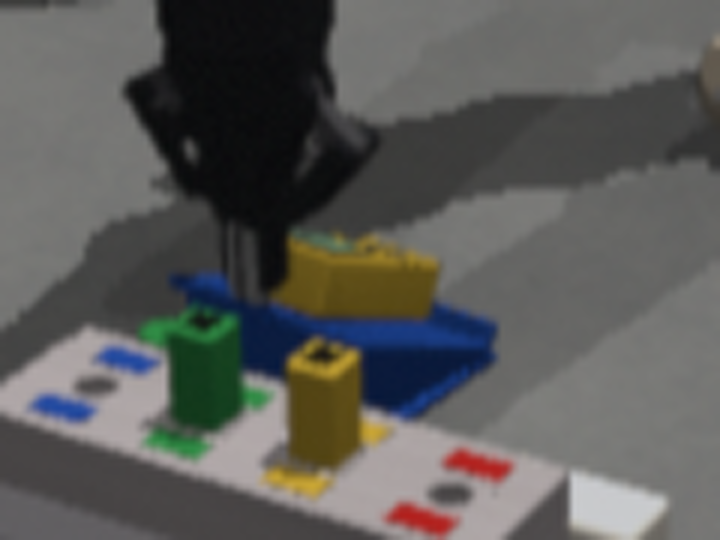

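Now a gentle push toward the lip in 2 mm steps.

Request:
drive_tool --steps '[0,0.0005,0,0,0,0.001,0,0,0,0.0015,0,0,0,0.002,0,0,0,0.002,0,0,0,0.002,0,0,0,0.002,0,0,0,0.002,0,0]'

```text
t: 78.2
tool_pos: [476.0, -132.0, 66.1]
ee_rot: [-2.077, 2.357, -0.0]
wrist_force: [0.1, -0.4, -0.3]
gripper_width: 0.002
```

Request:
drive_tool --steps '[0,0.0005,0,0,0,0.001,0,0,0,0.0015,0,0,0,0.002,0,0,0,0.002,0,0,0,0.002,0,0,0,0.002,0,0,0,0.002,0,0]'

```text
t: 78.87
tool_pos: [473.9, -131.8, 66.1]
ee_rot: [-2.077, 2.357, 0.0]
wrist_force: [0.5, 0.2, -0.5]
gripper_width: -0.0
```

```bash
python3 - <<'E'
from plan import *
plan([(470,-131,66,-97.2)])
E
```

```text
now [ 473.9 -131.8   66.1] ang -97.23 tilt [0.     0.0001] t 78.87 F [ 0.5  0.2 -0.5] w -0.0
-> [ 470. -131.   66.] -97.2  shift mm [-0.3  4.   0.1] yaw -0.03 dist 4
```

Request:
drive_tool --steps '[0,0.0005,0,0,0,0.001,0,0,0,0.0015,0,0,0,0.002,0,0,0,0.002,0,0,0,0.002,0,0,0,0.002,0,0,0,0.002,0,0]'

```text
t: 79.53
tool_pos: [472.0, -131.6, 66.1]
ee_rot: [-2.077, 2.357, 0.0]
wrist_force: [-0.3, -0.4, -0.4]
gripper_width: 0.001
```

Request:
drive_tool --steps '[0,0.0005,0,0,0,0.001,0,0,0,0.0015,0,0,0,0.002,0,0,0,0.002,0,0,0,0.002,0,0,0,0.002,0,0,0,0.002,0,0]'

```text
t: 80.2
tool_pos: [470.0, -131.3, 66.1]
ee_rot: [-2.077, 2.357, -0.0]
wrist_force: [0.5, -0.1, 0.6]
gripper_width: -0.003
```

```bash
python3 - <<'E'
from plan import *
plan([(470,-131,66,-97.2)])
im2,d2=get('scene','scene35'); crop(im2,230,170,350,260,6,'c43')
E
```

```text
now [ 470.  -131.3   66.1] ang -97.23 tilt [0.0001 0.0001] t 80.2 F [ 0.5 -0.1  0.6] w -0.3
-> [ 470. -131.   66.] -97.2  shift mm [-0.3  0.   0.1] yaw -0.03 dist 0
```

View pics/c43.png

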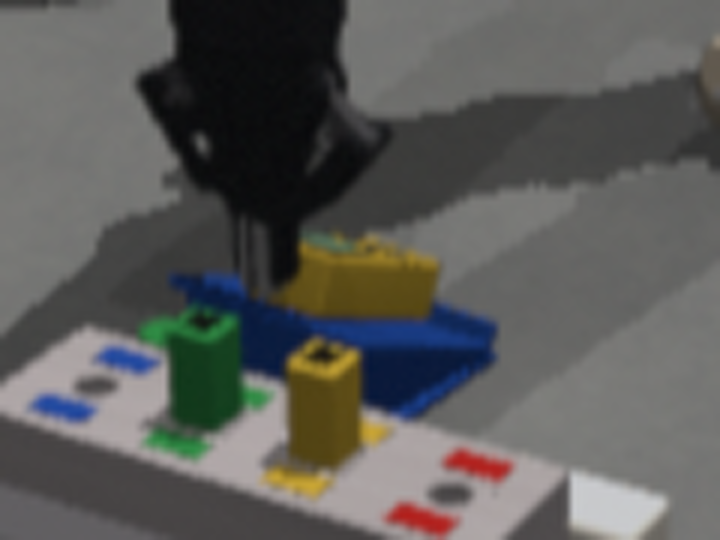

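Request:
drive_tool --steps '[0,0.0005,0,0,0,0.001,0,0,0,0.0015,0,0,0,0.002,0,0,0,0.002,0,0,0,0.002,0,0,0,0.002,0,0,0,0.002,0,0]'

```text
t: 80.92
tool_pos: [468.8, -131.1, 66.6]
ee_rot: [-2.076, 2.356, -0.002]
wrist_force: [5.7, -0.4, 3.3]
gripper_width: -0.004
```

Request:
drive_tool --steps '[0,0.0005,0,0,0,0.001,0,0,0,0.0015,0,0,0,0.0015,0,0,0,0.0015,0,0,0,0.0015,0,0,0,0.0015,0,0,0,0.0015,0,0]'

```text
t: 81.58
tool_pos: [468.4, -131.1, 67.2]
ee_rot: [-2.075, 2.355, -0.005]
wrist_force: [6.3, -0.3, 3.2]
gripper_width: 0.002
```

```bash
python3 - <<'E'
from plan import *
plan([(470,-131,66,-97.2)])
E
```

```text
now [ 468.4 -131.1   67.2] ang -97.23 tilt [ 0.004  -0.0006] t 81.58 F [ 6.3 -0.3  3.2] w 0.1
-> [ 470. -131.   66.] -97.2  shift mm [-0.3 -1.6  1.2] yaw -0.03 dist 2
```

Request:
drive_tool --steps '[0,-0.004,0,0,0,-0.01,0,0,0,-0.015,0,0,0,-0.015,-0.01,0,0,-0.015,-0.03,0,0,-0.015,-0.06,0,0,-0.015,-0.085,0,0,-0.015,-0.1,0]'

```text
t: 82.25
tool_pos: [482.0, -132.7, 169.3]
ee_rot: [-2.076, 2.356, -0.003]
wrist_force: [0.9, -0.2, 1.2]
gripper_width: 0.001
```

Request:
drive_tool --steps '[-0.02,0,0,0,-0.05,0,0,0,-0.085,0,0,0,-0.12,0,0,0,-0.155,0,0,0,-0.185,0,0,0,-0.205,0,0,0,-0.205,0,0,0]'

```text
t: 82.92
tool_pos: [506.5, 76.4, 166.8]
ee_rot: [-2.085, 2.348, 0.003]
wrist_force: [0.5, 0.4, 0.8]
gripper_width: 0.0
```

Request:
drive_tool --steps '[0,0,0,0,0,0,0,0,0,0,0,0,0,0,0,0,0,0,0,0,0,0,0,0,0,0,0,0,0,0,0,0]'

```text
t: 83.58
tool_pos: [507.2, 70.4, 166.2]
ee_rot: [-2.076, 2.358, -0.0]
wrist_force: [0.5, 0.4, -0.2]
gripper_width: -0.002
```

```bash
python3 - <<'E'
from chk import *
plan([])
im,P=chk('8')
ax=np.array([np.cos(np.radians(-7.2)),np.sin(np.radians(-7.2))]); ay=np.array([-ax[1],ax[0]])
S=P[...,:2]@ax; T=P[...,:2]@ay; Z=P[...,2]+1.4
k=(np.abs(T+70.7)<16); q=k&(S>385)&(S<455)&(Z>30)&(Z<100); co=np.polyfit(S[q],Z[q],1); print('top slope',np.degrees(np.arctan(co[0])),'z@420',np.polyval(co,420))
q=k&(Z>30)&(Z<100); print('S range readout', [ (lo,(k&(Z>35)&(S>=lo)&(S<lo+2)).sum()) for lo in range(370,388,2)])
def zb(z0,z1,box,name):
    u0,v0,u1,v1=box; Q=P[v0:v1,u0:u1].reshape(-1,3); Q=Q[(Q[:,2]>z0)&(Q[:,2]<z1)]; rect_pts(Q[:,:2],name); print('   zmed',np.median(Q[:,2]).round(1))
zb(118,140,(440,195,600,275),'rib')
Q=P[195:275,440:582].reshape(-1,3); Q=Q[(Q[:,2]>92)&(Q[:,2]<108)&(Q[:,1]>-495)]; A=np.c_[Q[:,:2]-Q[:,:2].mean(0),np.ones(len(Q))]; print('cover tilt',np.linalg.lstsq(A,Q[:,2],rcond=None)[0].round(4))
for nm,lo,hi,b in [('yel',(20,100,60),(35,255,255),(330,195,365,222)),('grn',(50,100,40),(75,255,255),(360,195,390,222))]:
    m=mask(im,lo,hi); mm=np.zeros_like(m); mm[b[1]:b[3],b[0]:b[2]]=255
    Q=P[(m>0)&(mm>0)]; Q=Q[(Q[:,2]>120)&(Q[:,2]<150)]; print(nm,len(Q),np.median(Q,0).round(1))
i0=cv2.imread('pics/top0.png')
for nm,b in [('plate',(150,165,235,230)),('tip',(60,215,155,290)),('jar',(440,135,482,180))]:
    dd=cv2.absdiff(i0,im)[b[1]:b[3],b[0]:b[2]].max(2); print(nm,'changed px',(dd>40).sum())
im2,d2=get('scene','scene36'); cv2.imwrite('pics/final.png',im2)
E
```

```text
now [507.2  70.4 166.2] ang -97.26 tilt [0.0001 0.    ] t 83.58 F [ 0.5  0.4 -0.2] w -0.2
n 488 c0 [ 410.4 -121.8   58. ] plane [ 0.415 -0.079 59.325] slope 22.9
readout top (xy proj) c [ 412.2 -123.2] size 43.9 87.6 long axis ang -6.84 n 488
rest c [ 423.5 -124.4] size 109.4 108.0 long axis ang 83.18 n 1491
rest t range [-124.1  -15.9] s range [382.9 489.4]
readout t range [-92.4 -48.8] s [380.7 468.1]
top slope 26.229079984594954 z@420 61.45801994787004
S range readout [(370, np.int64(0)), (372, np.int64(0)), (374, np.int64(0)), (376, np.int64(0)), (378, np.int64(3)), (380, np.int64(13)), (382, np.int64(16)), (384, np.int64(15)), (386, np.int64(14))]
rib c [ 575.6 -365.1] size 18.4 69.9 long axis ang -85.1 n 349
   zmed 128.3
cover tilt [-3.00000e-04  4.00000e-04  9.86731e+01]
yel 88 [611.8 -16.6 132.5]
grn 86 [610.9 -71.2 132.2]
plate changed px 0
tip changed px 0
jar changed px 0
```

View pics/top8.png

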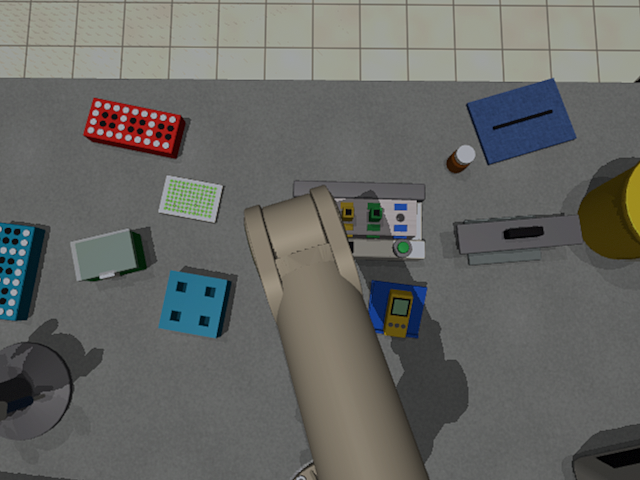

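View pics/final.png

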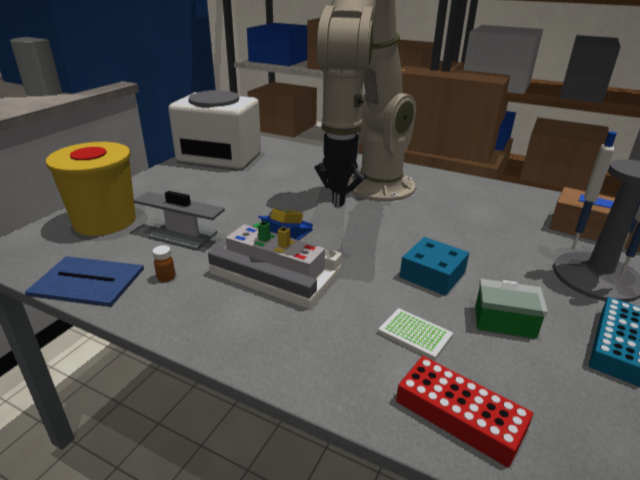

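```bash
python3 - <<'E'
from plant import r, read_state
print(r.hand_in()); print(read_state()['t'])
E
```

```text
the job is handed in; nothing more can be done
None
the job is handed in; nothing more can be done
```

The job is handed in at about 84 s; it reports no verdict. By my last checks it was all done as asked.

- **Cover:** parked along the stand. It lies within about 1 mm of the bar's middle and level to under 0.001 rad.
- **Probes:** only yellow and green were in the rack, so I seated yellow, then green. Each was leaned about 0.26–0.3 rad against its rack well and its foot edge entered into the bore mouth. I felt contact with the bore wall before straightening each one and pushing it home. Both heads stand at the height expected for fully seated, about 134 mm after correcting for the camera's height offset. I have only contact forces and image estimates for the lean angles, not a precise measurement.
- **Start button:** pressed after the last probe to the end of its travel, with 21 N at the wrist, then released.
- **Readout:** it was knocked aside during the run, so I found it again.
  - The first placing left its low end on top of the lip. I gripped it again, seated it and pushed it gently against the lip.
  - It now lies flush, 30.5 mm off the slope against its 30 mm thickness, about 0.5 mm from the middle, screen up. The slope fit read 26° on the readout and 25° on the rest, within camera noise.
  - The camera put its low end about 1–2 mm up from the lip, but it stopped firmly when I pushed it, so I took it as touching.
- **Microplate, tip box and jar:** no pixels around them differ from the first picture.

One move call was refused as "invalid input" for no reason I could see; I sent it again and it worked.

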